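# Dock the loaded sample crate

### The job

First stand the pink sample pot upright in the free cell of the blue crate. Then push the crate, sliding and never lifting it, between the rails of the dock and up its ramp until the crate's back edge drops behind the yellow lip and the crate lies level in the dock with both pots standing in it. Push gently: do not ram the crate against the end stop, and leave the other sample pot (beige) where it stands.

Things in the scene. Friction and masses are not known exactly. Their poses are not given: they have to be found in the camera images.
- crate: open blue crate 100 mm long (its x, +x leads) x 130 wide (y) x 40 high, walls, floor and divider 4 mm, divider along x at y = 0. Origin: centre of the underside, z up. Two cells 59 x 92 mm centred at y = +-31.5 mm; the -y one is free. 0.3 to 0.55 kg empty. It stands before the dock's mouth, up to 22 mm and 0.25 rad out of line. Push on its -x wall, low down.
- dock: two aluminium guide rails fixed to the bench, a steel deck between them. +x: pushing direction, z up; origin on the bench midway between the rails. Rails 146 mm apart inside, x = -165 to +130 mm, 30 mm high, 50 beyond x = -85; flared lead-ins before them, mouth 170 mm wide at x = -213. Up the ramp the crate takes some 3 to 12 N; over 25 N on it is ramming.
- dock_lip (a point): middle of the range of the far face of the yellow lip (6 mm wide, top 34 mm above the bench); the point is at that height. Before it the ramp rises 34 mm over 150 mm (0.22 rad). The deck (ramp, lip, pocket, stop) is clamped anywhere from 12 mm nearer to 12 mm farther along the dock's x than this point says; that shift is not measured and must be felt.
- dock_pocket (a point): middle of the range of the pocket floor's centre, 26 mm above the bench, 8 mm below the lip. The pocket is 104 mm long (crate 100) from the lip's far face to the upright end stop, 60 mm high, and shifts with the deck. At the stop the push force climbs steeply. While pressed, friction may hold the crate's back edge up; it drops when the pusher backs off.
- pot_pink: the sample pot to load: pink-red contents, white screw lid; 46 mm diameter body, 50 mm lid (from 52 mm up), 66 mm high, 65 g; origin centre of its underside, z up. It stands on the bench to the left of the dock.
- pot_blue: sample pot with a blue lid, same sizes, already standing in the crate's +y cell; origin centre of its underside.
- pot_beige: bystander: sample pot with beige contents and white lid, same sizes, standing on the bench near the pink one (the two may be swapped); to be left alone.
Not all that is in view belongs to the job. Of the things that look like the crate, the larger one is meant. Leave any orange look-alike of the pot_pink alone.

How it is judged:
On the way, in this order (a step that is already met when the one before it is completed fails the run):
1. the pink pot stands in the free cell of the crate, released, while the crate is still on the bench before the ramp (y of pot_pink in the frame of crate between -0.062 and -0.004 m and z of pot_pink in the frame of crate between 0 and 0.01 m and x of pot_pink in the frame of crate between -0.032 and 0.032 m and angle between pot_pink's own z axis and vertical below 0.3 rad and contact force between pot_pink and the fingers below 0.2 N and z of crate in the frame of dock below 0.006 m and x of crate in the frame of dock below -0.19 m), for 0.2 s.
2. the crate lies on the ramp, tilted by it and borne by it, and is being pushed up (angle between crate's own z axis and vertical above 0.12 rad and contact force between crate and dock above 1 N and (contact force between crate and the arm above 0.5 N or contact force between crate and the fingers above 0.5 N) and x of crate in the frame of dock between -0.14 and -0.01 m and z of crate in the frame of dock below 0.045 m), for 0.2 s.
At the end, for the whole second after the job is handed in: the crate rests level (0.03 rad) on the dock's pocket floor behind the lip: underside 22 to 29 mm above the bench, centre at x 40 to 78 mm and within 12 mm of y = 0 in the dock's frame; pink pot in its -y cell and blue-lidded pot in its +y cell, upright within 0.3 rad (angle between crate's own z axis and vertical below 0.03 rad and z of crate in the frame of dock between 0.022 and 0.0292 m and x of crate in the frame of dock between 0.04 and 0.078 m and y of crate in the frame of dock between -0.012 and 0.012 m and linear speed of crate below 0.01 m/s and y of pot_pink in the frame of crate between -0.062 and -0.004 m and z of pot_pink in the frame of crate between 0 and 0.01 m and x of pot_pink in the frame of crate between -0.032 and 0.032 m and angle between each of pot_pink, pot_blue's own z axis and vertical below 0.3 rad and y of pot_blue in the frame of crate between 0.004 and 0.062 m and z of pot_blue in the frame of crate between 0 and 0.01 m and x of pot_blue in the frame of crate between -0.032 and 0.032 m); the robot touches nothing.
It fails at once if the robot presses on the crate with more than 25 N (ramming it) (contact force between crate and the arm above 25 N or contact force between crate and the fingers above 25 N).
It fails at once if the crate is rammed against the dock (more than 35 N between them) (contact force between crate and dock above 35 N).
It fails at once if the crate is lifted clear of the ramp or the bench (z of crate in the frame of dock above 0.06 m or (z of crate in the frame of dock above 0.01 m and x of crate in the frame of dock below -0.175 m)).
It fails at once if the beige pot is moved by more than 20 mm or tipped (distance of pot_beige from where it was at the start of the episode above 0.02 m or angle between pot_beige's own z axis and vertical above 0.3 rad).
It also fails if it takes over 72 s, if anything falls off the work surface, if the arm or the gripper's body presses on something with over 40 N, if the wrist force passes 120 N, or if a joint passes its speed limit or range.

### The arm

A 6-joint arm with a two-finger parallel gripper is mounted at the origin on a cart in front of the work surface, level with it; the furniture and walls round the work are solid. World frame = base frame: x ahead of the robot, y to its left, z up, the work surface at z = 0. Lengths are in m, angles in rad, forces in N, time in s.
With the tool pointing down it reaches from about 0.3 to 0.95 m from the base axis. Payload 3.1 kg.
Tool frame: the origin (TCP) lies at the very end of the fingers, on their centre line; the grasp point (between the pads) lies 19 mm behind it; x points along the fingers, y is the direction in which the jaws open and shut, and the axes are right-handed (so a half turn about x gives the same grasp; the last joint's range is limited). The gripper opens to 85 mm and grips with 20 to 120 N. Pads are 22 mm wide; open, the fingers measure 114 mm over their backs; the gripper's body (76 mm by 85 mm) begins 54 mm behind the grasp point. The pads swing forward as they close: fully open they stand 13 mm farther back than shut.
Start: joints at [-1.319, 0.308, 1.634, -0, 1.2, -0.07], TCP at [0.198, -0.593, 0.231] pointing down, gripper open.
Joint ranges: [-3.06, 3.06], [-0.79, 1.96], [0.05, 2.63], [-1.19, 4.34], [0.05, 2.64], [-2.94, 2.94]. Speed limits (rad/s): [2.79, 2.79, 3.14, 3.14, 3.14, 3.14].

### API

Orientations are given as a unit quaternion [x, y, z, w].
In Python, from cell import arm gives the robot as it stands. The module is installed in compiled form; this text tells all that it offers.
- The arm moves only by the shell command python3 -m jog 'ROWS' [FORCE]. ROWS is JSON, a list of rows, each an object of numbers: "rx", "ry", "rz": the turn, a rotation vector about the tool's x, y, z in degrees; "x", "y", "z": the shift along the tool's x, y, z in cm; "grip": the opening, from 0 (shut) to 1 (fully open). A call has 1 to 10 rows; each row shifts and turns the pose as measured when the row begins, along the tool's axes as they then stand; what a row does not reach is not made up. A row lasts 1/12 s, in which the tool goes at most 41.7 mm and 7.16 degrees, less where a joint would pass 70% of its speed; a pose out of reach is approached as far as the arm can. A call with a gripper value outside its range is refused whole. The fingers move at their own pace and stop on an object; FORCE is the grip in N (left out, the last holds). Time passes only in rows, so rows that do not move let the fingers close. It gives the time, the measured TCP pose, the force and the opening at its end, in the units of the state.
- arm.get_state(): the state, without advancing time (a new reading comes with each control period).
- arm.grab_frame(name): name is "side" or "top" or "wrist"; returns a dict with "frame" (400x640x3 uint8, red, green, blue), "K" (3x3 intrinsics, pixels), "eye" and "attitude" of the camera in the world; the wrist camera has in their place "hand_eye" (4x4, takes a point from camera to tool coordinates, whose origin is the TCP and whose axes are the tool frame's). Camera axes: x right, y up, looking along -z (the intrinsics and any distortion apply to the point x, -y, -z); pixel columns grow to the right and rows downward; lengths in m; the calibration is good to about 2 mm. A picture is of the moment at which its call begins: read the wrist's pose just before it. There is no depth.
- arm.hand_in(): hands the job in, once; it reports no verdict.
Trained networks look in the newest picture that a camera, given by its name, has taken for a name from the list of things; names that differ only in an ending like _2 or _b are one class to them, and where a whole thing is asked for, a point or a joint stands for the part that bears it (a point fixed in the world has none). Each returns a list of dicts, best first, with "confidence" (0 to 1); they miss things now and then, are a little off and sometimes report something else, mostly with a low value. They report only what shows in the picture. A call takes as long as a camera call. They do not tell look-alikes from the thing itself.
- arm.recognise(camera, label): "location" ([x, y, z] in m, in world coordinates, good to about 4 mm: the middle of the surface that is visible of it).
The state is a dict: "time": time; "q": joint angles; "joint_vel": joint speeds; "joint_efforts": joint torques, N m; "tool_pos": TCP position; "orientation": TCP orientation; "ft_force": force on the tool from outside, world axes, zero at the start; "moment": the same for the moment, N m; "gripper_width": finger opening in m.
Only numpy, scipy, OpenCV 4.12 (cv2) and the standard library are available. Lean on these libraries where they do the work, as an engineer would, in place of code of your own. Each camera call takes 0.05 s, during which the arm holds its last target.

## Working session

There is one attempt and no reset: what is moved stays moved. The work goes in short steps, Python scripts to look and compute and a shell command to move; the robot and the scene stay as the last step left them, time stands still between calls to the robot, and variables do not carry over. Pictures are saved under pics/ and viewed, and the job is handed in when it is done.

```bash
mkdir -p pics; ls; python3 - <<'E'
from cell import arm
import cv2,json
s=arm.get_state();print(s)
for n in("side","top","wrist"):
    f=arm.grab_frame(n);cv2.imwrite(f"pics/{n}0.png",f["frame"][:,:,::-1])
    print(n,{k:(v.tolist() if hasattr(v,'tolist') else v) for k,v in f.items() if k!="frame"})
for n in("side","top"):
    for l in("crate","dock","dock_lip","pot_pink","pot_blue","pot_beige"):
        try:print(n,l,[(d["confidence"],[round(float(x),3) for x in d["location"]]) for d in arm.recognise(n,l)])
        except Exception as e:print(n,l,e)
E
```

```text
pics
{'time': 0.0, 'q': array([-1.31872697e+00,  3.08996175e-01,  1.63520025e+00, -5.52112975e-05,
        1.19965920e+00, -6.96822379e-02]), 'joint_vel': array([-2.32638583e-03,  7.53265717e-07,  1.34458817e-03, -2.68149996e-04,
        1.06117762e-03,  2.59338072e-04]), 'joint_efforts': array([ 8.60901018e-04, -4.15248835e+01, -2.76663244e+01, -2.03362733e-04,
        1.01453080e-02, -1.50200680e-05]), 'tool_pos': array([ 0.19740809, -0.59214514,  0.23004602]), 'orientation': array([-0.69788362, -0.11406835,  0.69806556, -0.11247815]), 'ft_force': array([-1.14715231,  0.51263101,  0.37679385]), 'moment': array([ 0.02300207, -0.04326876,  0.02914371]), 'gripper_width': 0.08516507129204388}
side {'K': [[391.35605266745216, 0.0, 318.88496478457034], [0.0, 391.35605266745216, 197.8481387553739], [0.0, 0.0, 1.0]], 'eye': [0.5044954624455387, -0.8584994388762234, 0.4531505068263007], 'attitude': [0.5565630069634524, -0.013266842526662877, -0.024157626376273392, 0.8303481313624046]}
top {'K': [[387.5210039892596, 0.0, 318.09447502080775], [0.0, 387.5210039892596, 201.03229948372856], [0.0
[... 566 characters left out ...]
0.07186710444386574], [0.0, 0.0, 0.0, 1.0]]}
side crate [(0.72, [0.67, -0.177, 0.017]), (0.62, [0.512, -0.297, 0.024])]
side dock [(0.97, [0.47, 0.026, 0.024])]
side dock_lip [(0.92, [0.479, 0.027, 0.022])]
side pot_pink [(0.7, [0.454, 0.411, 0.066]), (0.58, [0.468, 0.309, 0.053])]
side pot_blue [(0.97, [0.471, -0.284, 0.058])]
side pot_beige [(0.53, [0.596, 0.303, 0.044])]
top crate [(0.77, [0.667, -0.176, -0.003]), (0.62, [0.514, -0.254, 0.003])]
top dock [(0.56, [0.47, 0.07, 0.024])]
top dock_lip [(0.84, [0.469, 0.07, 0.025])]
top pot_pink [(0.97, [0.456, 0.41, 0.06]), (0.87, [0.465, 0.326, 0.069])]
top pot_blue [(0.76, [0.465, -0.262, 0.07])]
top pot_beige [(0.75, [0.591, 0.315, 0.064])]
```

View pics/side0.png

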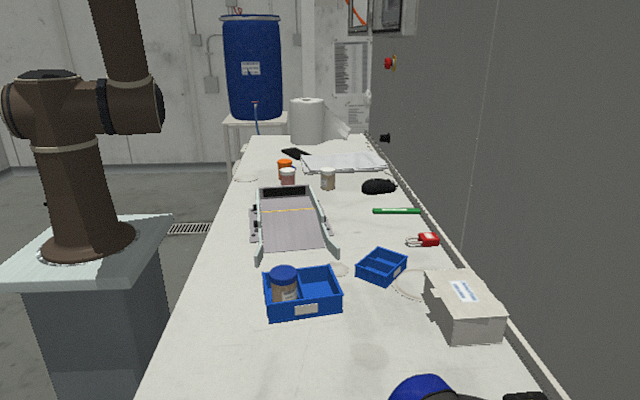

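View pics/top0.png

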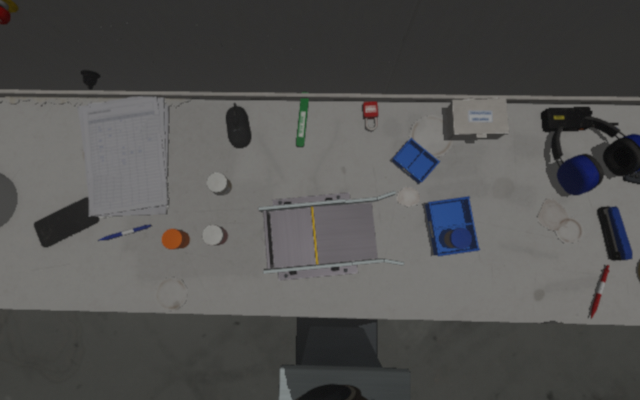

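```bash
cat > h.py <<'E'
import numpy as np,cv2
from scipy.spatial.transform import Rotation as R
from cell import arm
def cam(f,st=None):
    if "hand_eye" in f:
        H=np.array(f["hand_eye"]);T=np.eye(4);T[:3,:3]=R.from_quat(st["orientation"]).as_matrix();T[:3,3]=st["tool_pos"];C=T@H
        return np.array(f["K"]),C[:3,3],C[:3,:3]
    return np.array(f["K"]),np.array(f["eye"]),R.from_quat(f["attitude"]).as_matrix()
def bp(c,u,v,z):
    K,e,M=c;d=np.array([(u-K[0,2])/K[0,0],-(v-K[1,2])/K[1,1],-1]);d=M@d
    return e+d*(z-e[2])/d[2]
def pj(c,p):
    K,e,M=c;q=M.T@(np.asarray(p)-e);return K[0,0]*q[0]/-q[2]+K[0,2],K[1,1]*-q[1]/-q[2]+K[1,2]
E
python3 - <<'E'
from h import *
im=cv2.imread("pics/top0.png")
cv2.imwrite("pics/tc.png",cv2.resize(im[175:285,250:410],None,fx=5,fy=5,interpolation=cv2.INTER_CUBIC))
cv2.imwrite("pics/tk.png",cv2.resize(im[180:270,410:500],None,fx=6,fy=6,interpolation=cv2.INTER_CUBIC))
im=cv2.imread("pics/side0.png")
cv2.imwrite("pics/sc.png",cv2.resize(im[150:270,230:350],None,fx=5,fy=5,interpolation=cv2.INTER_CUBIC))
E
```

```text
(no output)
```

View pics/tc.png

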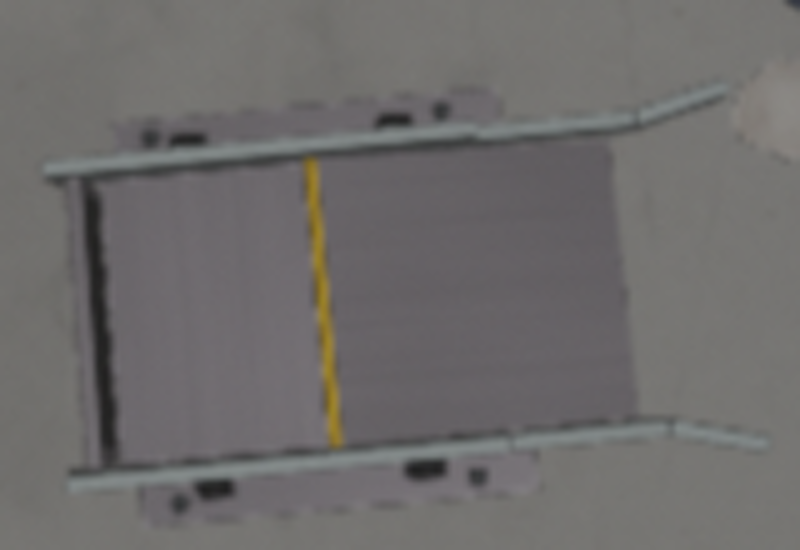

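View pics/tk.png

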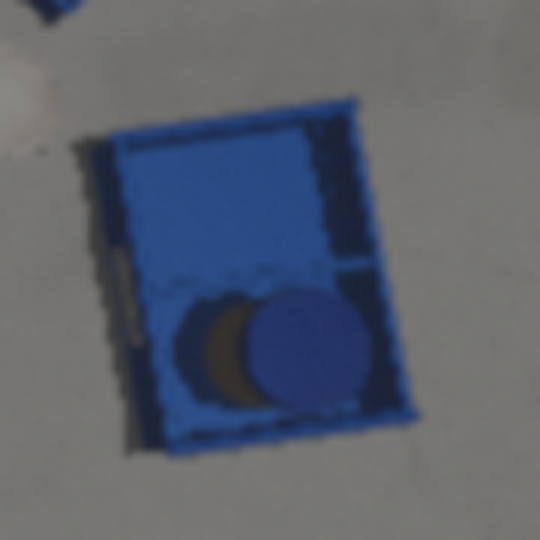

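View pics/sc.png

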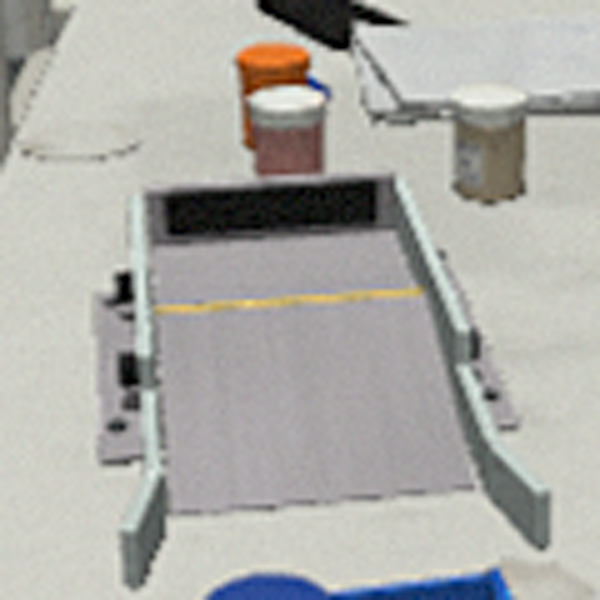

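```bash
python3 - <<'E'
from h import *
from scipy.optimize import least_squares as ls
f=arm.grab_frame("top");c=cam(f)
D=np.array([[637,120],[47,172],[672,430],[70,483]])/5+[250,175]
L=[(-.165,-1,.03),(.130,-1,.05),(-.165,1,.03),(.130,1,.05)]
def tw(p,x,y):return np.array([p[0]+np.cos(p[2])*x-np.sin(p[2])*y,p[1]+np.sin(p[2])*x+np.cos(p[2])*y])
def fun(p):return np.ravel([np.array(pj(c,[*tw(p,x,s*p[3]),z]))-d for (x,s,z),d in zip(L,D)])
r=ls(fun,[.48,.05,1.5,.076]);print("dock",r.x,r.fun.round(2));dk=r.x
C=np.array([[118,130],[358,100],[415,418],[165,455]])/6+[410,180]
L2=[(.05,-.065),(-.05,-.065),(-.05,.065),(.05,.065)]
def fun(p):return np.ravel([np.array(pj(c,[*tw(p,x,y),.04]))-d for (x,y),d in zip(L2,C)])
r=ls(fun,[.51,-.26,1.5]);print("crate",r.x,r.fun.round(2));ck=r.x
R2=lambda a:np.array([[np.cos(a),-np.sin(a)],[np.sin(a),np.cos(a)]])
print("crate in dock",R2(dk[2]).T@(ck[:2]-dk[:2]),ck[2]-dk[2])
print("free cell",tw(ck,0,-.0315),"occ",tw(ck,0,.0315))
print("blue lid",bp(c,310/6+410,350/6+180,.066))
print("pink lid",bp(c,213,235,.066),"beige",bp(c,217,183.5,.066),"orange",bp(c,172.5,239,.066))
for xx in[-.025-.0,0]:print(pj(c,[*tw(dk,xx,0),.034]))
# lip observed
print("lip pts",[ (R2(dk[2]).T@(bp(c,250+u/5,175+v/5,.034)[:2]-dk[:2])) for u,v in((313,160),(337,445))])
E
python3 - <<'E'
import cv2
im=cv2.imread("pics/top0.png")
cv2.imwrite("pics/tp.png",cv2.resize(im[160:260,150:250],None,fx=6,fy=6,interpolation=cv2.INTER_CUBIC))
E
```

```text
dock [0.47081216 0.07887789 1.68231475 0.07611131] [ 0.51  0.2  -0.37 -0.22  0.41 -0.36 -0.55  0.35]
crate [ 0.50150841 -0.26009768  1.7140942 ] [-0.37  0.35  0.04  0.33 -0.08  0.21  0.41 -0.87]
crate in dock [-0.34028605  0.00721815] 0.03177944617591422
free cell [ 0.53268555 -0.25559923] occ [ 0.47033127 -0.26459613]
blue lid [ 0.47011039 -0.26899012  0.066     ]
pink lid [0.46594952 0.32177724 0.066     ] beige [0.59125169 0.31915325 0.066     ] orange [0.45440708 0.41894146 0.066     ]
(np.float64(324.8705407567354), np.float64(234.69251541775918))
(np.float64(314.7659997291385), np.float64(235.61925364872454))
lip pts [array([-0.00094546, -0.07121279]), array([-0.00026222,  0.06935155])]
```

View pics/tp.png

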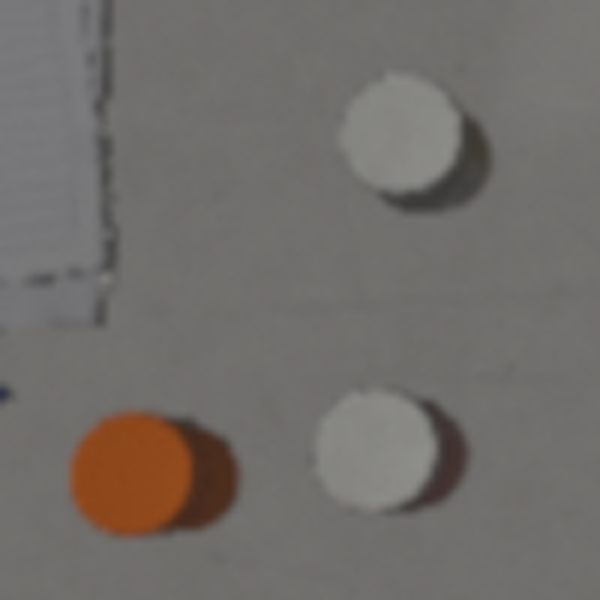

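```bash
cat >> h.py <<'E'
DK=np.array([0.4708,0.0789,1.6823])
def tw(p,x,y):return np.array([p[0]+np.cos(p[2])*x-np.sin(p[2])*y,p[1]+np.sin(p[2])*x+np.cos(p[2])*y])
def tod(p):
    a=DK[2];d=np.asarray(p)[:2]-DK[:2];return np.array([np.cos(a)*d[0]+np.sin(a)*d[1],-np.sin(a)*d[0]+np.cos(a)*d[1]])
def Rt(yaw_y,tilt=0,sgn=1):
    # tool x down, tool y at world angle yaw_y; tilt: about tool y (deg)
    y=np.array([np.cos(yaw_y),np.sin(yaw_y),0]);x=np.array([0,0,-1.]);z=np.cross(x,y)
    return R.from_matrix(np.stack([x,y,z],1))*R.from_euler('y',tilt,degrees=True)
def rel(pos,rot,st=None):
    st=st or arm.get_state();r=R.from_quat(st["orientation"])
    d=r.inv().apply(np.asarray(pos)-st["tool_pos"])*100;rv=(r.inv()*rot).as_rotvec(degrees=True)
    print("now",st["time"].__round__(2),st["tool_pos"].round(4),"q",st["q"].round(2),"F",st["ft_force"].round(1),"w",round(st["gripper_width"],4))
    print("shift cm",d.round(2),"n",(np.linalg.norm(d)/4.17).round(1),"rotvec deg",rv.round(2),"n",(np.linalg.norm(rv)/7.16).round(1))
E
python3 - <<'E'
from h import *
s=arm.get_state();M=R.from_quat(s["orientation"]).as_matrix();print(M.round(3))
for yaw in(1.714,1.714-np.pi,0,np.pi):
    print(yaw);rel([.467,.322,.2],Rt(yaw))
E
```

```text
[[-0.     0.316 -0.949]
 [-0.    -0.949 -0.316]
 [-1.     0.     0.   ]]
1.714
now 0.8 [ 0.1976 -0.593   0.2313] q [-1.32  0.31  1.63 -0.    1.2  -0.07] F [ 0.3 -0.3 -0.4] w 0.0853
shift cm [  3.12 -78.28 -54.49] n 22.9 rotvec deg [-1.6977e+02  1.0000e-02  0.0000e+00] n 23.7
-1.4275926535897931
now 0.8 [ 0.1976 -0.593   0.2313] q [-1.32  0.31  1.63 -0.    1.2  -0.07] F [ 0.3 -0.3 -0.4] w 0.0853
shift cm [  3.12 -78.28 -54.49] n 22.9 rotvec deg [ 1.023e+01  0.000e+00 -1.000e-02] n 1.4
0
now 0.8 [ 0.1976 -0.593   0.2313] q [-1.32  0.31  1.63 -0.    1.2  -0.07] F [ 0.3 -0.3 -0.4] w 0.0853
shift cm [  3.12 -78.28 -54.49] n 22.9 rotvec deg [-7.156e+01  1.000e-02 -0.000e+00] n 10.0
3.141592653589793
now 0.8 [ 0.1976 -0.593   0.2313] q [-1.32  0.31  1.63 -0.    1.2  -0.07] F [ 0.3 -0.3 -0.4] w 0.0853
shift cm [  3.12 -78.28 -54.49] n 22.9 rotvec deg [ 1.0844e+02 -0.0000e+00 -1.0000e-02] n 15.1
```

```bash
python3 -m jog '[{"rx":5.1,"y":-2,"z":-1},{"rx":5.1,"y":-2,"z":-1},{"y":-3.5,"z":-2,"grip":0.8}]'; python3 - <<'E'
from h import *
rel([.467,.322,.15],Rt(-1.4276))
E
```

```text
now 0.8 [ 0.1976 -0.593   0.2313] q [-1.32  0.31  1.63 -0.    1.2  -0.07] F [ 0.3 -0.3 -0.4] w 0.0853
shift cm [  8.12 -78.28 -54.49] n 23.0 rotvec deg [ 1.023e+01  0.000e+00 -1.000e-02] n 1.4schema error: expected keys rx, ry, rz, x, y, z, grip
```

```bash
python3 -m jog '[{"rx":5.1,"ry":0,"rz":0,"x":0,"y":-2,"z":-1,"grip":1},{"rx":5.1,"ry":0,"rz":0,"x":0,"y":-2,"z":-1,"grip":1},{"rx":0,"ry":0,"rz":0,"x":0,"y":-3.5,"z":-2,"grip":0.8}]'; python3 - <<'E'
from h import *
rel([.467,.322,.15],Rt(-1.4276))
E
```

```text
time: 1.05
tool_pos: [0.2192, -0.5167, 0.2316]
orientation: [-0.705, -0.043, 0.706, -0.048]
ft_force: [1.3, -0.1, 1.1]
gripper_width: 0.0751
now 1.05 [ 0.2192 -0.5167  0.2316] q [-1.25  0.18  1.79 -0.    1.16  0.2 ] F [ 1.3 -0.1  1.1] w 0.0751
shift cm [  7.52 -80.04 -35.4 ] n 21.1 rotvec deg [-0.79  0.07 -0.43] n 0.1
```

```bash
python3 -m jog '[{"rx":0,"ry":0,"rz":0,"x":0,"y":-3.7,"z":-1.7,"grip":0.8},{"rx":0,"ry":0,"rz":0,"x":0,"y":-3.7,"z":-1.7,"grip":0.8},{"rx":0,"ry":0,"rz":0,"x":0,"y":-3.7,"z":-1.7,"grip":0.8},{"rx":0,"ry":0,"rz":0,"x":0,"y":-3.7,"z":-1.7,"grip":0.8},{"rx":0,"ry":0,"rz":0,"x":0,"y":-3.7,"z":-1.7,"grip":0.8},{"rx":0,"ry":0,"rz":0,"x":0,"y":-3.7,"z":-1.7,"grip":0.8},{"rx":0,"ry":0,"rz":0,"x":0,"y":-3.7,"z":-1.7,"grip":0.8},{"rx":0,"ry":0,"rz":0,"x":0,"y":-3.7,"z":-1.7,"grip":0.8},{"rx":0,"ry":0,"rz":0,"x":0,"y":-3.7,"z":-1.7,"grip":0.8},{"rx":0,"ry":0,"rz":0,"x":0,"y":-3.7,"z":-1.7,"grip":0.8}]'; python3 - <<'E'
from h import *
rel([.467,.322,.15],Rt(-1.4276))
E
```

```text
time: 1.88
tool_pos: [0.3427, -0.1184, 0.23]
orientation: [0.709, 0.037, -0.703, 0.046]
ft_force: [1.2, -0.8, -0.4]
gripper_width: 0.0685
now 1.88 [ 0.3427 -0.1184  0.23  ] q [-0.45 -0.24  2.21 -0.01  1.17  1.01] F [ 1.2 -0.8 -0.4] w 0.0685
shift cm [  7.54 -42.4  -17.43] n 11.1 rotvec deg [-1.5 -0.4 -0.8] n 0.2
```

```bash
python3 -m jog '[{"rx":-0.5,"ry":0,"rz":0,"x":0,"y":-3.8,"z":-1.6,"grip":0.8},{"rx":-0.5,"ry":0,"rz":-0.5,"x":0,"y":-3.8,"z":-1.6,"grip":0.8},{"rx":0,"ry":0,"rz":0,"x":0,"y":-3.8,"z":-1.6,"grip":0.8},{"rx":0,"ry":0,"rz":0,"x":0,"y":-3.8,"z":-1.6,"grip":0.8},{"rx":0,"ry":0,"rz":0,"x":0,"y":-3.8,"z":-1.6,"grip":0.8},{"rx":0,"ry":0,"rz":0,"x":0,"y":-3.8,"z":-1.6,"grip":0.8},{"rx":0,"ry":0,"rz":0,"x":0,"y":-3.8,"z":-1.6,"grip":0.8},{"rx":0,"ry":0,"rz":0,"x":0.5,"y":-3.8,"z":-1.6,"grip":0.8},{"rx":0,"ry":0,"rz":0,"x":0.5,"y":-3.8,"z":-1.5,"grip":0.8},{"rx":0,"ry":0,"rz":0,"x":0.5,"y":-2,"z":-1,"grip":0.8}]'; python3 - <<'E'
from h import *
rel([.467,.322,.15],Rt(-1.4276))
E
```

```text
time: 2.72
tool_pos: [0.4468, 0.2699, 0.2208]
orientation: [0.715, 0.049, -0.695, 0.051]
ft_force: [-0.2, -0.4, 0.2]
gripper_width: 0.0685
now 2.72 [0.4468 0.2699 0.2208] q [ 0.47  0.11  1.9  -0.02  1.11  1.91] F [-0.2 -0.4  0.2] w 0.0685
shift cm [ 7.13 -4.91 -2.54] n 2.2 rotvec deg [-0.14 -1.6  -0.3 ] n 0.2
```

```bash
python3 -m jog '[{"rx":0,"ry":0,"rz":0,"x":0,"y":0,"z":0,"grip":0.8},{"rx":0,"ry":0,"rz":0,"x":0,"y":0,"z":0,"grip":0.8}]'; python3 - <<'E'
from h import *
rel([.467,.322,.15],Rt(-1.4276))
s=arm.get_state();f=arm.grab_frame("wrist");c=cam(f,s);im=f["frame"][:,:,::-1].copy()
u,v=pj(c,[.467,.322,.066]);print(u,v);cv2.circle(im,(int(u),int(v)),3,(0,255,0),-1)
cv2.imwrite("pics/w1.png",im)
for n in("wrist","top"):
  arm.grab_frame(n)
  print([(d["confidence"],d["location"]) for d in arm.recognise(n,"pot_pink")])
E
```

```text
time: 2.88
tool_pos: [0.4472, 0.275, 0.22]
orientation: [0.715, 0.051, -0.695, 0.053]
ft_force: [0.1, -1.0, -0.5]
gripper_width: 0.0686
now 2.88 [0.4472 0.275  0.22  ] q [ 0.48  0.11  1.9  -0.01  1.11  1.91] F [ 0.1 -1.  -0.5] w 0.0686
shift cm [ 7.05 -4.38 -2.45] n 2.1 rotvec deg [ 0.24 -1.61 -0.22] n 0.2
271.89320491075523 157.80819997851313
[(0.83, [0.4674, 0.3257, 0.0655]), (0.77, [0.4577, 0.4165, 0.0651])]
[(0.39, [0.4823, 0.3182, 0.069])]
```

View pics/w1.png

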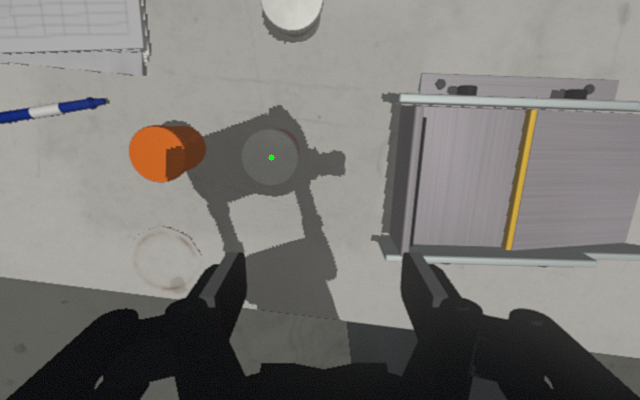

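```bash
python3 -m jog '[{"rx":0,"ry":-0.8,"rz":0,"x":0,"y":-2.2,"z":-1.2,"grip":0.8},{"rx":0,"ry":-0.8,"rz":0,"x":0,"y":-1.5,"z":-0.9,"grip":0.8},{"rx":0,"ry":0,"rz":0,"x":2,"y":0,"z":0,"grip":0.8},{"rx":0,"ry":0,"rz":0,"x":3,"y":0,"z":0,"grip":0.8},{"rx":0,"ry":0,"rz":0,"x":1.5,"y":0,"z":0,"grip":0.8},{"rx":0,"ry":0,"rz":0,"x":0,"y":0,"z":0,"grip":0.8}]'; python3 - <<'E'
from h import *
rel([.466,.3225,.037],Rt(-1.4276))
E
```

```text
time: 3.63
tool_pos: [0.4667, 0.3069, 0.1588]
orientation: [0.708, 0.046, -0.703, 0.047]
ft_force: [-0.1, 0.3, 0.5]
gripper_width: 0.0682
now 3.63 [0.4667 0.3069 0.1588] q [ 0.51  0.26  1.86 -0.01  1.02  1.95] F [-0.1  0.3  0.5] w 0.0682
shift cm [12.18 -1.57 -0.04] n 2.9 rotvec deg [-0.66 -0.46 -0.1 ] n 0.1
```

```bash
python3 -m jog '[{"rx":-0.6,"ry":-0.4,"rz":0,"x":1.5,"y":-1,"z":0,"grip":0.8},{"rx":0,"ry":0,"rz":0,"x":2.5,"y":-0.8,"z":0,"grip":0.8},{"rx":0,"ry":0,"rz":0,"x":2.5,"y":0,"z":0,"grip":0.8},{"rx":0,"ry":0,"rz":0,"x":0.5,"y":0,"z":0,"grip":0.8},{"rx":0,"ry":0,"rz":0,"x":0,"y":0,"z":0,"grip":0.8}]'; python3 - <<'E'
from h import *
rel([.466,.3225,.037],Rt(-1.4276))
E
```

```text
time: 4.05
tool_pos: [0.4684, 0.3217, 0.0927]
orientation: [0.708, 0.048, -0.703, 0.047]
ft_force: [0.0, -0.3, 0.1]
gripper_width: 0.0684
now 4.05 [0.4684 0.3217 0.0927] q [ 0.53  0.37  1.87 -0.    0.9   1.97] F [ 0.  -0.3  0.1] w 0.0684
shift cm [ 5.57 -0.11  0.27] n 1.3 rotvec deg [-0.48 -0.42 -0.  ] n 0.1
```

```bash
python3 -m jog '[{"rx":-0.4,"ry":-0.4,"rz":0,"x":2,"y":-0.1,"z":0.2,"grip":0.8},{"rx":0,"ry":0,"rz":0,"x":2.5,"y":0,"z":0.1,"grip":0.8},{"rx":0,"ry":0,"rz":0,"x":1.5,"y":0,"z":0,"grip":0.8},{"rx":0,"ry":0,"rz":0,"x":0.5,"y":0,"z":0,"grip":0.8},{"rx":0,"ry":0,"rz":0,"x":0,"y":0,"z":0,"grip":0.8}]'; python3 - <<'E'
from h import *
rel([.466,.3225,.037],Rt(-1.4276))
E
```

```text
time: 4.47
tool_pos: [0.4729, 0.3233, 0.0362]
orientation: [0.71, 0.051, -0.701, 0.047]
ft_force: [0.3, 0.1, 0.6]
gripper_width: 0.0684
now 4.47 [0.4729 0.3233 0.0362] q [ 0.52  0.46  1.88 -0.    0.79  1.96] F [0.3 0.1 0.6] w 0.0684
shift cm [-0.09 -0.01  0.69] n 0.2 rotvec deg [-0.3  -0.78  0.28] n 0.1
```

```bash
python3 -m jog '[{"rx":0,"ry":-0.8,"rz":0,"x":-0.1,"y":0,"z":0.6,"grip":0.8},{"rx":0,"ry":0,"rz":0,"x":0,"y":0,"z":0.2,"grip":0.8},{"rx":0,"ry":0,"rz":0,"x":0,"y":0,"z":0,"grip":0.8}]'; python3 - <<'E'
from h import *
rel([.466,.3225,.037],Rt(-1.4276))
f=arm.grab_frame("side");cv2.imwrite("pics/s1.png",cv2.resize(f["frame"][100:220,230:390,::-1],None,fx=5,fy=5))
E
```

```text
time: 4.72
tool_pos: [0.4672, 0.323, 0.0418]
orientation: [0.707, 0.051, -0.704, 0.046]
ft_force: [-0.6, 0.2, -0.4]
gripper_width: 0.0682
now 4.72 [0.4672 0.323  0.0418] q [0.53 0.45 1.89 0.01 0.8  1.95] F [-0.6  0.2 -0.4] w 0.0682
shift cm [0.48 0.04 0.13] n 0.1 rotvec deg [-0.36 -0.22  0.42] n 0.1
```

View pics/s1.png

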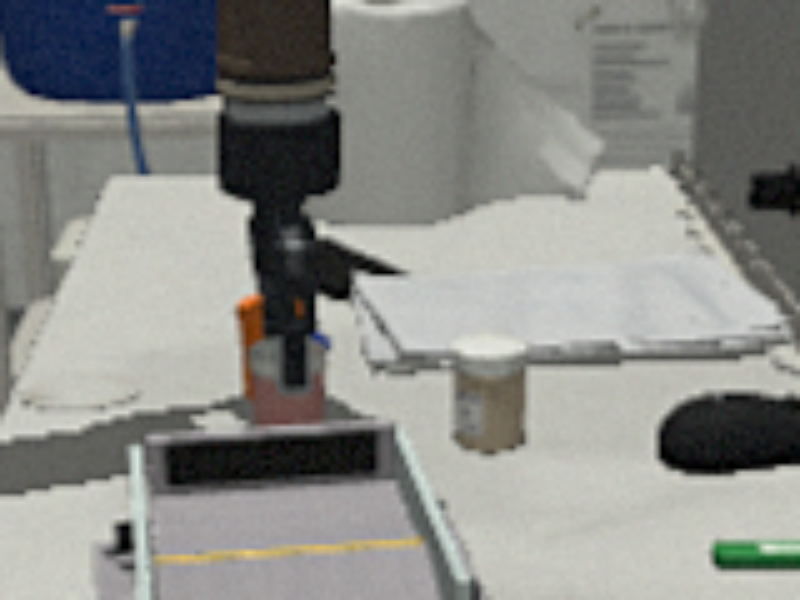

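```bash
python3 -m jog '[{"rx":-0.3,"ry":0,"rz":0.3,"x":0.4,"y":0,"z":0.1,"grip":0.8},{"rx":0,"ry":0,"rz":0,"x":0,"y":0,"z":0,"grip":0.4},{"rx":0,"ry":0,"rz":0,"x":0,"y":0,"z":0,"grip":0.4},{"rx":0,"ry":0,"rz":0,"x":0,"y":0,"z":0,"grip":0.4},{"rx":0,"ry":0,"rz":0,"x":0,"y":0,"z":0,"grip":0.4},{"rx":0,"ry":0,"rz":0,"x":0,"y":0,"z":0,"grip":0.4}]' 35; python3 - <<'E'
from h import *
rel([.466,.3225,.037],Rt(-1.4276))
E
```

```text
time: 5.27
tool_pos: [0.4682, 0.3244, 0.0405]
orientation: [0.708, 0.052, -0.702, 0.049]
ft_force: [-0.3, -0.3, 0.6]
gripper_width: 0.0494
now 5.27 [0.4682 0.3244 0.0405] q [ 0.53  0.45  1.88 -0.    0.8   1.96] F [-0.3 -0.3  0.6] w 0.0494
shift cm [0.35 0.15 0.25] n 0.1 rotvec deg [ 0.02 -0.53  0.19] n 0.1
```

```bash
python3 -m jog '[{"rx":0,"ry":0,"rz":0,"x":-1.5,"y":0,"z":0,"grip":0.4},{"rx":0,"ry":0,"rz":0,"x":-3,"y":0,"z":0,"grip":0.4},{"rx":0,"ry":0,"rz":0,"x":-3.5,"y":0,"z":0,"grip":0.4},{"rx":0,"ry":0,"rz":0,"x":-3.5,"y":0,"z":0,"grip":0.4},{"rx":0,"ry":0,"rz":0,"x":-1.5,"y":0.5,"z":0,"grip":0.4}]'; python3 - <<'E'
from h import *
rel([.5327,-.2556,.16],Rt(-1.4276))
f=arm.grab_frame("side");cv2.imwrite("pics/s2.png",f["frame"][:,:,::-1])
E
```

```text
time: 5.68
tool_pos: [0.4619, 0.3159, 0.1665]
orientation: [-0.702, -0.049, 0.708, -0.052]
ft_force: [1.4, -0.5, -0.3]
gripper_width: 0.0491
now 5.68 [0.4619 0.3159 0.1665] q [0.52 0.26 1.84 0.   1.05 1.95] F [ 1.4 -0.5 -0.3] w 0.0491
shift cm [ 0.86 57.57  1.18] n 13.8 rotvec deg [ 0.04  0.52 -0.2 ] n 0.1
```

View pics/s2.png

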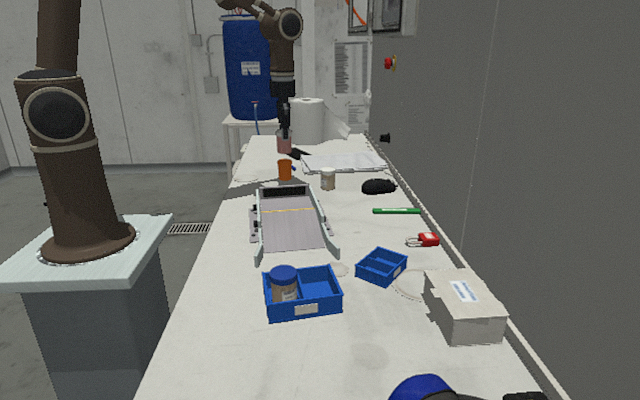

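Pink pot is held at (285,140); the beige one stays. Travel to the crate.

```bash
python3 -m jog '[{"rx":0,"ry":0,"rz":0,"x":0,"y":2,"z":0,"grip":0.4},{"rx":0,"ry":0,"rz":0,"x":0,"y":3.5,"z":0,"grip":0.4},{"rx":0,"ry":0,"rz":0,"x":0,"y":4,"z":0,"grip":0.4},{"rx":0,"ry":0,"rz":0,"x":0,"y":4,"z":0,"grip":0.4},{"rx":0,"ry":0,"rz":0,"x":0,"y":4,"z":0,"grip":0.4},{"rx":0,"ry":0,"rz":0,"x":0,"y":4,"z":0,"grip":0.4},{"rx":0,"ry":0,"rz":0,"x":0,"y":4,"z":0,"grip":0.4},{"rx":0,"ry":0,"rz":0,"x":0,"y":4,"z":0,"grip":0.4},{"rx":0,"ry":0,"rz":0,"x":0,"y":4,"z":0,"grip":0.4},{"rx":0,"ry":0,"rz":0,"x":0,"y":4,"z":0,"grip":0.4}]'; python3 - <<'E'
from h import *
rel([.5327,-.2556,.16],Rt(-1.4276))
E
```

```text
time: 6.57
tool_pos: [0.5166, -0.0613, 0.163]
orientation: [-0.703, -0.057, 0.707, -0.054]
ft_force: [0.5, 0.1, -1.4]
gripper_width: 0.0493
now 6.57 [ 0.5166 -0.0613  0.163 ] q [-0.2   0.19  1.93  0.    1.03  1.21] F [ 0.5  0.1 -1.4] w 0.0493
shift cm [ 0.22 19.45  1.45] n 4.7 rotvec deg [0.81 0.33 0.26] n 0.1
```

```bash
python3 -m jog '[{"rx":0.4,"ry":0,"rz":0,"x":0,"y":4,"z":0.3,"grip":0.4},{"rx":0.4,"ry":0,"rz":0,"x":0,"y":4,"z":0.3,"grip":0.4},{"rx":0,"ry":0,"rz":0,"x":0,"y":4,"z":0.3,"grip":0.4},{"rx":0,"ry":0,"rz":0,"x":0,"y":3,"z":0.3,"grip":0.4},{"rx":0,"ry":0,"rz":0,"x":0,"y":2,"z":0.2,"grip":0.4},{"rx":0,"ry":0,"rz":0,"x":0,"y":1,"z":0,"grip":0.4},{"rx":0,"ry":0,"rz":0,"x":0,"y":0,"z":0,"grip":0.4},{"rx":0,"ry":0,"rz":0,"x":0,"y":0,"z":0,"grip":0.4}]'; python3 - <<'E'
from h import *
rel([.5327,-.2556,.16],Rt(-1.4276))
s=arm.get_state();f=arm.grab_frame("wrist");c=cam(f,s);im=f["frame"][:,:,::-1].copy();cv2.imwrite("pics/w2.png",im)
CK=np.array([.5015,-.2601,1.7141])
for x in(-.05,.05):
  for y in (-.065,.065): print(x,y,np.round(pj(c,[*tw(CK,x,y),.04]),1))
f=arm.grab_frame("top");cv2.imwrite("pics/t2.png",cv2.resize(f["frame"][150:280,350:510,::-1],None,fx=4,fy=4))
E
```

```text
time: 7.23
tool_pos: [0.5239, -0.2567, 0.1527]
orientation: [-0.701, -0.049, 0.711, -0.043]
ft_force: [-0.0, -0.0, -0.2]
gripper_width: 0.0494
now 7.23 [ 0.5239 -0.2567  0.1527] q [-0.53  0.32  1.78 -0.    1.05  0.91] F [-0.  -0.  -0.2] w 0.0494
shift cm [-0.74  0.   -0.87] n 0.3 rotvec deg [-0.74  0.78  0.5 ] n 0.2
-0.05 -0.065 [390.7 137.5]
-0.05 0.065 [383.6 291.7]
0.05 -0.065 [255.5 139. ]
0.05 0.065 [266.3 292.4]
```

View pics/w2.png

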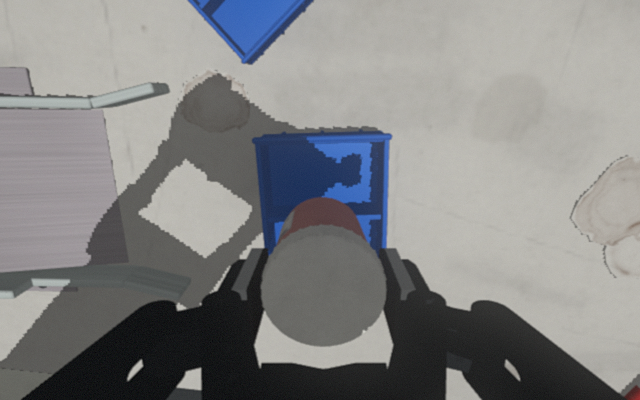

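View pics/t2.png

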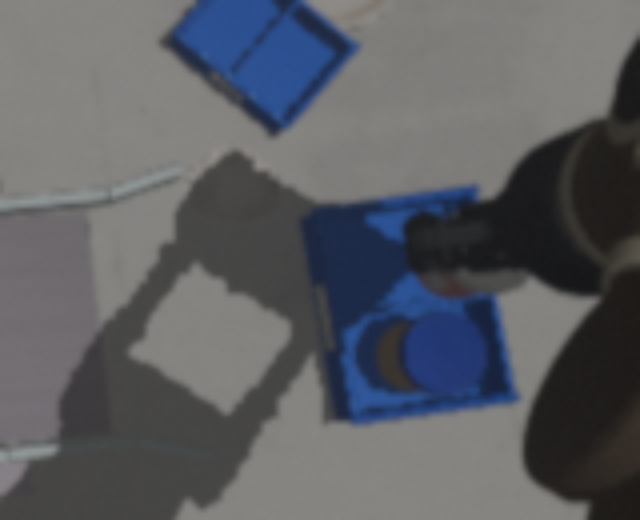

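```bash
python3 -m jog '[{"rx":-0.7,"ry":0.8,"rz":0.5,"x":0,"y":0,"z":-1.1,"grip":0.4},{"rx":0,"ry":0,"rz":0,"x":1,"y":0,"z":0,"grip":0.4},{"rx":0,"ry":0,"rz":0,"x":1.5,"y":0,"z":0,"grip":0.4},{"rx":0,"ry":0,"rz":0,"x":0.5,"y":0,"z":0,"grip":0.4},{"rx":0,"ry":0,"rz":0,"x":0,"y":0,"z":0,"grip":0.4}]'; python3 - <<'E'
from h import *
rel([.535,-.2556,.10],Rt(-1.4276))
E
```

```text
time: 7.75
tool_pos: [0.5379, -0.2471, 0.1214]
orientation: [0.706, 0.054, -0.704, 0.055]
ft_force: [-1.0, -0.5, -1.2]
gripper_width: 0.0493
now 7.75 [ 0.5379 -0.2471  0.1214] q [-0.51  0.37  1.8   0.    0.97  0.91] F [-1.  -0.5 -1.2] w 0.0493
shift cm [2.14 0.79 0.43] n 0.6 rotvec deg [ 0.64 -0.22 -0.02] n 0.1
```

```bash
python3 -m jog '[{"rx":0.5,"ry":0,"rz":0,"x":0.5,"y":0.8,"z":0.4,"grip":0.4},{"rx":0,"ry":0,"rz":0,"x":1,"y":0,"z":0,"grip":0.4},{"rx":0,"ry":0,"rz":0,"x":0.5,"y":0,"z":0,"grip":0.4},{"rx":0,"ry":0,"rz":0,"x":0,"y":0,"z":0,"grip":0.4},{"rx":0,"ry":0,"rz":0,"x":0,"y":0,"z":0,"grip":0.4}]'; python3 - <<'E'
from h import *
rel([.535,-.2556,.09],Rt(-1.4276))
E
```

```text
time: 8.17
tool_pos: [0.5351, -0.2549, 0.0992]
orientation: [0.706, 0.052, -0.704, 0.052]
ft_force: [0.5, 0.2, -0.8]
gripper_width: 0.0493
now 8.17 [ 0.5351 -0.2549  0.0992] q [-0.52  0.4   1.8   0.    0.93  0.9 ] F [ 0.5  0.2 -0.8] w 0.0493
shift cm [0.92 0.06 0.03] n 0.2 rotvec deg [ 0.22 -0.18  0.01] n 0.0
```

Good alignment; go down with small rows.

```bash
python3 -m jog '[{"rx":0,"ry":0,"rz":0,"x":1,"y":0,"z":0,"grip":0.4},{"rx":0,"ry":0,"rz":0,"x":1.2,"y":0,"z":0.1,"grip":0.4},{"rx":0,"ry":0,"rz":0,"x":1,"y":0,"z":0.1,"grip":0.4},{"rx":0,"ry":0,"rz":0,"x":0.5,"y":0,"z":0,"grip":0.4},{"rx":0,"ry":0,"rz":0,"x":0,"y":0,"z":0,"grip":0.4}]'; python3 - <<'E'
from h import *
rel([.535,-.2556,.0455],Rt(-1.4276))
f=arm.grab_frame("side");cv2.imwrite("pics/s3.png",cv2.resize(f["frame"][200:340,220:380,::-1],None,fx=4,fy=4))
E
```

```text
time: 8.58
tool_pos: [0.5335, -0.256, 0.0591]
orientation: [0.707, 0.051, -0.704, 0.052]
ft_force: [-0.2, 0.2, -1.5]
gripper_width: 0.0495
now 8.58 [ 0.5335 -0.256   0.0591] q [-0.52  0.46  1.82  0.    0.86  0.9 ] F [-0.2  0.2 -1.5] w 0.0495
shift cm [ 1.36 -0.02 -0.15] n 0.3 rotvec deg [ 0.17 -0.26 -0.05] n 0.0
```

View pics/s3.png

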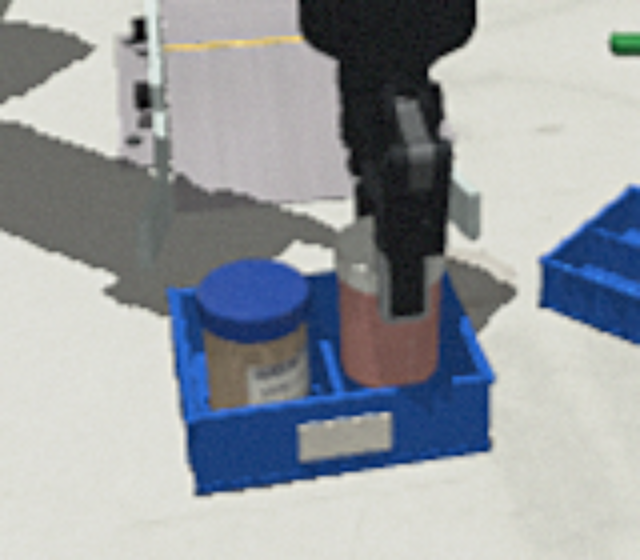

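```bash
python3 -m jog '[{"rx":0,"ry":0,"rz":0,"x":0.5,"y":0,"z":-0.2,"grip":0.4},{"rx":0,"ry":0,"rz":0,"x":0.5,"y":0,"z":0,"grip":0.4},{"rx":0,"ry":0,"rz":0,"x":0.3,"y":0,"z":0,"grip":0.4},{"rx":0,"ry":0,"rz":0,"x":0.1,"y":0,"z":0,"grip":0.4},{"rx":0,"ry":0,"rz":0,"x":0,"y":0,"z":0,"grip":0.4}]'; python3 - <<'E'
from h import *
rel([.535,-.2556,.0455],Rt(-1.4276))
E
```

```text
time: 9.05
tool_pos: [0.5366, -0.256, 0.0445]
orientation: [0.707, 0.051, -0.703, 0.052]
ft_force: [0.3, -0.3, 0.0]
gripper_width: 0.0492
now 9.05 [ 0.5366 -0.256   0.0445] q [-0.52  0.48  1.82  0.    0.83  0.9 ] F [ 0.3 -0.3  0. ] w 0.0492
shift cm [-0.1  -0.06  0.16] n 0.0 rotvec deg [ 0.18 -0.33 -0.1 ] n 0.1
```

Touching within a millimetre or so. Release by opening modestly (0.72), then rise.

```bash
python3 -m jog '[{"rx":0,"ry":0,"rz":0,"x":0.1,"y":0,"z":0,"grip":0.58},{"rx":0,"ry":0,"rz":0,"x":0,"y":0,"z":0,"grip":0.75},{"rx":0,"ry":0,"rz":0,"x":0,"y":0,"z":0,"grip":0.75},{"rx":0,"ry":0,"rz":0,"x":0,"y":0,"z":0,"grip":0.75},{"rx":0,"ry":0,"rz":0,"x":-1,"y":0,"z":0,"grip":0.75},{"rx":0,"ry":0,"rz":0,"x":-2.5,"y":0,"z":0,"grip":0.75},{"rx":0,"ry":0,"rz":0,"x":-3.5,"y":0,"z":0,"grip":0.75},{"rx":0,"ry":0,"rz":0,"x":-3,"y":0,"z":0,"grip":0.75},{"rx":0,"ry":0,"rz":0,"x":-1,"y":0,"z":0,"grip":0.75}]'; python3 - <<'E'
from h import *
# push pose: behind crate, 30mm back of the -x wall
CK=np.array([.502,-.2598,1.7141])
rel([*tw(CK,-.10,0),.14],Rt(DK[2]-np.pi/2,30))
f=arm.grab_frame("side");cv2.imwrite("pics/s4.png",cv2.resize(f["frame"][200:340,220:380,::-1],None,fx=4,fy=4))
E
```

```text
time: 9.8
tool_pos: [0.5339, -0.2547, 0.157]
orientation: [-0.705, -0.053, 0.705, -0.051]
ft_force: [-0.1, -0.8, 0.6]
gripper_width: 0.0638
now 9.8 [ 0.5339 -0.2547  0.157 ] q [-0.52  0.33  1.77  0.    1.04  0.9 ] F [-0.1 -0.8  0.6] w 0.0638
shift cm [ 1.68 10.05  3.26] n 2.6 rotvec deg [-85.84  23.68 -22.87] n 12.8
```

View pics/s4.png

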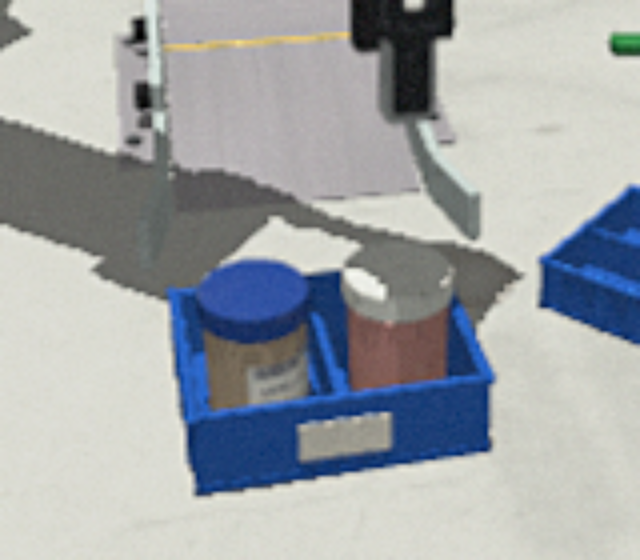

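```bash
python3 -m jog '[{"rx":-3,"ry":0.9,"rz":-0.9,"x":-2,"y":2,"z":0,"grip":1},{"rx":-6.4,"ry":1.75,"rz":-1.7,"x":-0.5,"y":2,"z":0,"grip":1},{"rx":-6.4,"ry":1.75,"rz":-1.7,"x":0,"y":2,"z":0,"grip":1},{"rx":-6.4,"ry":1.75,"rz":-1.7,"x":0,"y":2,"z":0,"grip":1},{"rx":-6.4,"ry":1.75,"rz":-1.7,"x":0,"y":0,"z":0,"grip":1},{"rx":-6.4,"ry":1.75,"rz":-1.7,"x":0,"y":0,"z":0,"grip":1},{"rx":-6.4,"ry":1.75,"rz":-1.7,"x":0,"y":0,"z":0,"grip":1},{"rx":-6.4,"ry":1.75,"rz":-1.7,"x":0,"y":0,"z":0,"grip":1},{"rx":-6.4,"ry":1.75,"rz":-1.7,"x":0,"y":0,"z":0,"grip":1},{"rx":-6.4,"ry":1.75,"rz":-1.7,"x":0,"y":0,"z":0,"grip":1}]'; python3 - <<'E'
from h import *
CK=np.array([.502,-.2598,1.7141])
rel([*tw(CK,-.10,0),.14],Rt(DK[2]-np.pi/2,30))
E
```

```text
time: 10.68
tool_pos: [0.5534, -0.3312, 0.1744]
orientation: [0.653, 0.516, -0.464, 0.304]
ft_force: [0.1, -0.1, 0.4]
gripper_width: 0.0856
now 10.68 [ 0.5534 -0.3312  0.1744] q [-0.76  0.54  1.48  0.32  1.39 -0.56] F [ 0.1 -0.1  0.4] w 0.0856
shift cm [ 1.94 -2.49  4.82] n 1.4 rotvec deg [-22.55   6.2   -5.98] n 3.4
```

```bash
python3 -m jog '[{"rx":-6.4,"ry":1.75,"rz":-1.7,"x":0,"y":-1,"z":2,"grip":1},{"rx":-6.4,"ry":1.75,"rz":-1.7,"x":0,"y":-1,"z":2,"grip":1},{"rx":-6.4,"ry":1.75,"rz":-1.7,"x":0,"y":-0.5,"z":1,"grip":1},{"rx":-3,"ry":0.9,"rz":-0.9,"x":0,"y":0,"z":1,"grip":1},{"rx":0,"ry":0,"rz":0,"x":0,"y":0,"z":0,"grip":1},{"rx":0,"ry":0,"rz":0,"x":0,"y":0,"z":0,"grip":1}]'; python3 - <<'E'
from h import *
CK=np.array([.502,-.2598,1.7141])
rel([*tw(CK,-.10,0),.02],Rt(DK[2]-np.pi/2,30))
E
```

```text
time: 11.18
tool_pos: [0.5146, -0.3795, 0.139]
orientation: [0.576, 0.651, -0.33, 0.368]
ft_force: [-1.0, 0.4, -0.2]
gripper_width: 0.0855
now 11.18 [ 0.5146 -0.3795  0.139 ] q [-0.85  0.69  1.35  0.29  1.56 -1.04] F [-1.   0.4 -0.2] w 0.0855
shift cm [11.27  0.48  4.34] n 2.9 rotvec deg [ 0.26 -0.78  0.53] n 0.1
```

```bash
python3 -m jog '[{"rx":0,"ry":-0.5,"rz":0.3,"x":2,"y":0.1,"z":1.4,"grip":1},{"rx":0,"ry":0,"rz":0,"x":2.8,"y":0.1,"z":1.2,"grip":1},{"rx":0,"ry":0,"rz":0,"x":2.8,"y":0.1,"z":1,"grip":1},{"rx":0,"ry":0,"rz":0,"x":2,"y":0.1,"z":0.8,"grip":1},{"rx":0,"ry":0,"rz":0,"x":0.5,"y":0,"z":0,"grip":1},{"rx":0,"ry":0,"rz":0,"x":0,"y":0,"z":0,"grip":1}]'; python3 - <<'E'
from h import *
CK=np.array([.502,-.2598,1.7141])
rel([*tw(CK,-.08,0),.005],Rt(DK[2]-np.pi/2,30))
f=arm.grab_frame("side");cv2.imwrite("pics/s5.png",cv2.resize(f["frame"][190:370,200:440,::-1],None,fx=3.3,fy=3.3))
E
```

```text
time: 11.68
tool_pos: [0.5183, -0.3624, 0.0274]
orientation: [0.578, 0.646, -0.334, 0.372]
ft_force: [0.2, 0.1, 0.5]
gripper_width: 0.0854
now 11.68 [ 0.5183 -0.3624  0.0274] q [-0.83  0.81  1.41  0.31  1.37 -1.07] F [0.2 0.1 0.5] w 0.0854
shift cm [ 3.13 -0.22 -0.94] n 0.8 rotvec deg [-0.1  -0.07  0.06] n 0.0
```

View pics/s5.png

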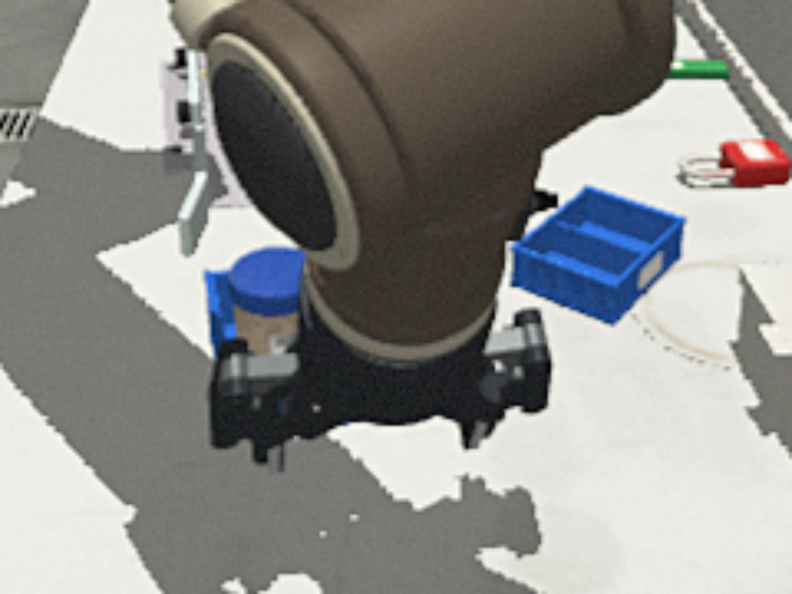

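```bash
python3 -m jog '[{"rx":0,"ry":0,"rz":0,"x":1,"y":-0.2,"z":-0.1,"grip":1},{"rx":0,"ry":0,"rz":0,"x":1,"y":0,"z":-0.1,"grip":1},{"rx":0,"ry":0,"rz":0,"x":0.6,"y":0,"z":-0.1,"grip":1},{"rx":0,"ry":0,"rz":0,"x":0,"y":0,"z":0,"grip":1},{"rx":0,"ry":0,"rz":0,"x":0,"y":0,"z":0,"grip":1}]'; python3 - <<'E'
from h import *
CK=np.array([.502,-.2598,1.7141])
rel([*tw(CK,-.053,0),.004],Rt(DK[2]-np.pi/2,30))
s=arm.get_state();f=arm.grab_frame("wrist");cv2.imwrite("pics/w5.png",f["frame"][:,:,::-1])
f=arm.grab_frame("top");cv2.imwrite("pics/t5.png",cv2.resize(f["frame"][150:290,350:510,::-1],None,fx=4,fy=4))
E
```

```text
time: 12.15
tool_pos: [0.5173, -0.348, 0.0109]
orientation: [0.577, 0.643, -0.334, 0.376]
ft_force: [0.1, -0.1, -0.4]
gripper_width: 0.0853
now 12.15 [ 0.5173 -0.348   0.0109] q [-0.82  0.81  1.45  0.31  1.32 -1.07] F [ 0.1 -0.1 -0.4] w 0.0853
shift cm [ 2.4  -0.38 -2.82] n 0.9 rotvec deg [ 0.05  0.38 -0.24] n 0.1
```

View pics/w5.png

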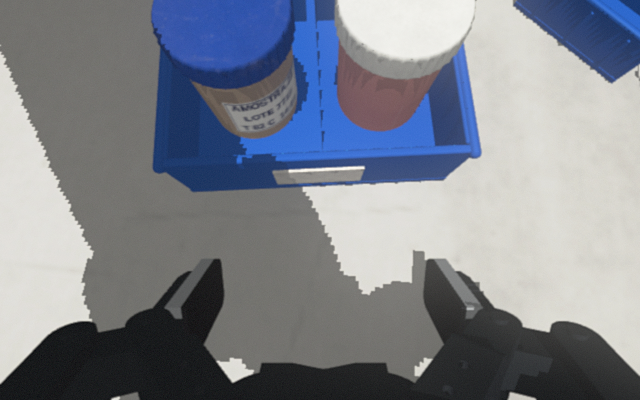

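View pics/t5.png

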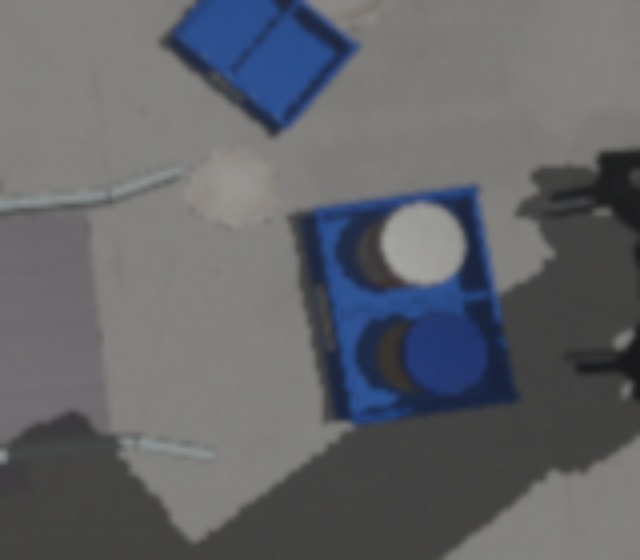

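```bash
python3 -m jog '[{"rx":0,"ry":0.4,"rz":-0.2,"x":0.8,"y":-0.2,"z":-0.4,"grip":1},{"rx":0,"ry":0,"rz":0,"x":0.5,"y":0,"z":-0.5,"grip":1},{"rx":0,"ry":0,"rz":0,"x":0.4,"y":0,"z":-0.5,"grip":1},{"rx":0,"ry":0,"rz":0,"x":0.3,"y":0,"z":-0.5,"grip":1},{"rx":0,"ry":0,"rz":0,"x":0.25,"y":0,"z":-0.45,"grip":1},{"rx":0,"ry":0,"rz":0,"x":0,"y":0,"z":0,"grip":1}]'; python3 - <<'E'
from h import *
CK=np.array([.502,-.2598,1.7141])
rel([*tw(CK,-.053,0),.004],Rt(DK[2]-np.pi/2,30))
print(tod(arm.get_state()["tool_pos"]))
E
```

```text
time: 12.75
tool_pos: [0.5117, -0.3149, 0.0033]
orientation: [0.578, 0.645, -0.333, 0.373]
ft_force: [-0.7, 0.6, -0.9]
gripper_width: 0.0852
now 12.75 [ 0.5117 -0.3149  0.0033] q [-0.79  0.78  1.52  0.33  1.28 -1.07] F [-0.7  0.6 -0.9] w 0.0852
shift cm [ 0.08 -0.19 -0.28] n 0.1 rotvec deg [ 0.03  0.01 -0.11] n 0.0
[-0.39589505  0.00312887]
```

```bash
python3 -m jog '[{"rx":0,"ry":0,"rz":0,"x":0.25,"y":0.02,"z":-0.43,"grip":1},{"rx":0,"ry":0,"rz":0,"x":0.25,"y":0.05,"z":-0.43,"grip":1},{"rx":0,"ry":0,"rz":0,"x":0.25,"y":0.05,"z":-0.43,"grip":1},{"rx":0,"ry":0,"rz":0,"x":0.3,"y":0.05,"z":-0.52,"grip":1},{"rx":0,"ry":0,"rz":0,"x":0.3,"y":0.05,"z":-0.52,"grip":1},{"rx":0,"ry":0,"rz":0,"x":0.3,"y":0.05,"z":-0.52,"grip":1}]'; python3 - <<'E'
from h import *
rel([0,0,0],Rt(DK[2]-np.pi/2,30))
print(tod(arm.get_state()["tool_pos"]))
f=arm.grab_frame("top");cv2.imwrite("pics/t6.png",cv2.resize(f["frame"][150:290,350:510,::-1],None,fx=4,fy=4))
E
```

```text
time: 13.25
tool_pos: [0.5119, -0.2858, 0.0034]
orientation: [0.576, 0.642, -0.336, 0.379]
ft_force: [-0.7, -3.9, -0.6]
gripper_width: 0.0853
now 13.25 [ 0.5119 -0.2858  0.0034] q [-0.76  0.75  1.58  0.34  1.23 -1.05] F [-0.7 -3.9 -0.6] w 0.0853
shift cm [ 16.68 -47.72 -29.71] n 14.1 rotvec deg [ 0.12  0.84 -0.28] n 0.1
[-3.67013723e-01 -2.96160494e-04]
```

View pics/t6.png

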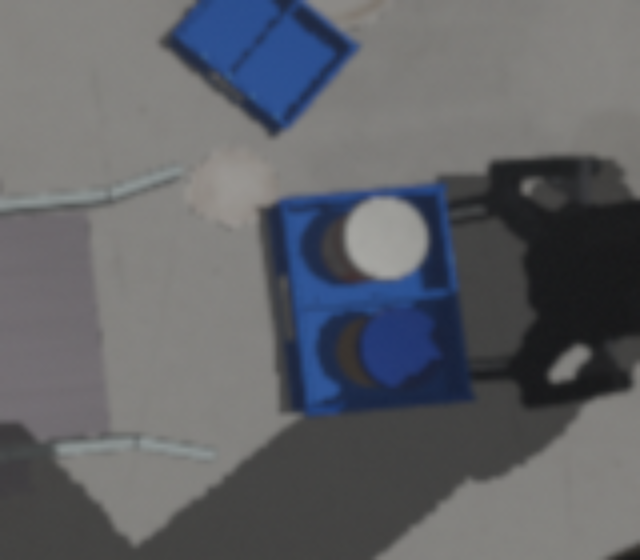

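```bash
cat >> h.py <<'E'
def cfit(C,off,sc,corners=((.05,-.065),(-.05,-.065),(-.05,.065),(.05,.065)),z=.04):
    from scipy.optimize import least_squares as ls
    c=cam(arm.grab_frame("top"));P=np.array(C)/sc+np.array(off)
    r=ls(lambda p:np.ravel([np.array(pj(c,[*tw(p,x,y),z]))-d for (x,y),d in zip(corners,P)]),[.5,-.2,1.7])
    print("crate in dock mm",(tod(r.x)*1000).round(1),"ang",(r.x[2]-DK[2]).round(3),"res px",r.fun.round(1))
E
python3 - <<'E'
from h import *
cfit([(277,200),(445,185),(472,400),(305,415)],(350,150),4)
E
```

```text
crate in dock mm [-315.8    2.6] ang -0.005 res px [ 0.7  0.3 -0.7  0.5 -0.2 -0.2  0.2 -0.4]
```

```bash
python3 -m jog '[{"rx":0,"ry":0.5,"rz":-0.2,"x":0.3,"y":0.02,"z":-0.52,"grip":1},{"rx":0,"ry":0.2,"rz":0,"x":0.3,"y":0.02,"z":-0.52,"grip":1},{"rx":0,"ry":0,"rz":0,"x":0.3,"y":0.02,"z":-0.52,"grip":1},{"rx":0,"ry":0,"rz":0,"x":0.3,"y":0.02,"z":-0.52,"grip":1},{"rx":0,"ry":0,"rz":0,"x":0.3,"y":0.02,"z":-0.52,"grip":1},{"rx":0,"ry":0,"rz":0,"x":0.3,"y":0.02,"z":-0.52,"grip":1},{"rx":0,"ry":0,"rz":0,"x":0.3,"y":0.02,"z":-0.52,"grip":1},{"rx":0,"ry":0,"rz":0,"x":0.3,"y":0.02,"z":-0.52,"grip":1},{"rx":0,"ry":0,"rz":0,"x":0.3,"y":0,"z":-0.52,"grip":1},{"rx":0,"ry":0,"rz":0,"x":0.3,"y":0,"z":-0.52,"grip":1}]'; python3 - <<'E'
from h import *
rel([0,0,0],Rt(DK[2]-np.pi/2,30))
print(tod(arm.get_state()["tool_pos"]))
f=arm.grab_frame("top");cv2.imwrite("pics/t7.png",cv2.resize(f["frame"][160:280,320:480,::-1],None,fx=5,fy=5))
E
```

```text
time: 14.18
tool_pos: [0.5076, -0.2206, 0.0036]
orientation: [0.578, 0.644, -0.333, 0.375]
ft_force: [0.4, -3.6, -1.1]
gripper_width: 0.0853
now 14.18 [ 0.5076 -0.2206  0.0036] q [-0.69  0.69  1.69  0.39  1.18 -1.03] F [ 0.4 -3.6 -1.1] w 0.0853
shift cm [ 13.87 -47.98 -23.84] n 13.3 rotvec deg [ 0.12  0.16 -0.19] n 0.0
[-0.30177988 -0.00319914]
```

View pics/t7.png

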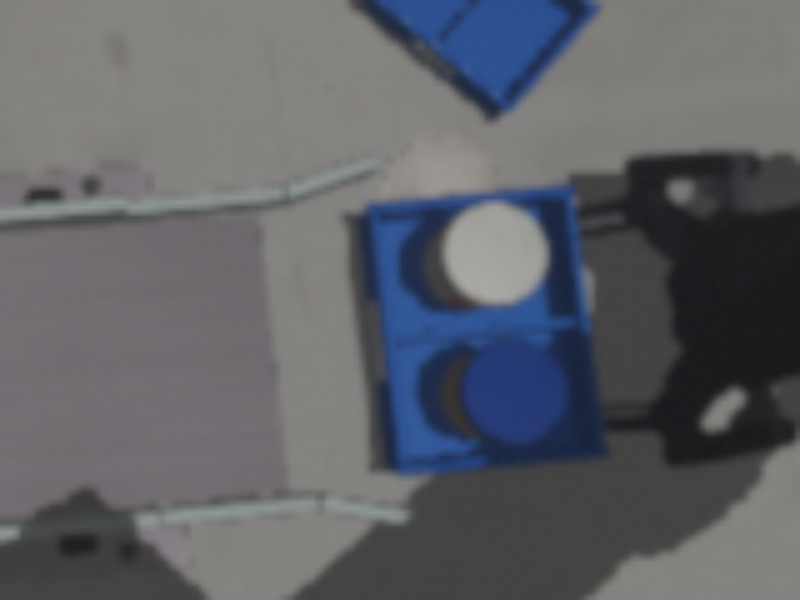

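```bash
python3 - <<'E'
from h import *
cfit([(368,206),(575,188),(605,455),(395,474)],(320,160),5)
E
```

```text
crate in dock mm [-251.3   -0.5] ang -0.012 res px [ 0.3  0.1 -0.5  0.4 -0.2  0.1  0.5 -0.5]
```

```bash
python3 -m jog '[{"rx":0,"ry":0.2,"rz":-0.2,"x":0.3,"y":0,"z":-0.52,"grip":1},{"rx":0,"ry":0,"rz":0,"x":0.3,"y":0,"z":-0.52,"grip":1},{"rx":0.2,"ry":0,"rz":0,"x":0.3,"y":0,"z":-0.52,"grip":1},{"rx":0.2,"ry":0,"rz":0,"x":0.3,"y":0,"z":-0.52,"grip":1},{"rx":0,"ry":0,"rz":0,"x":0.3,"y":0,"z":-0.52,"grip":1},{"rx":0,"ry":0,"rz":0,"x":0.3,"y":0,"z":-0.52,"grip":1},{"rx":0,"ry":0,"rz":0,"x":0.3,"y":0,"z":-0.52,"grip":1}]'; python3 - <<'E'
from h import *
rel([0,0,0],Rt(DK[2]-np.pi/2,30))
print(tod(arm.get_state()["tool_pos"]))
f=arm.grab_frame("top");cv2.imwrite("pics/t8.png",cv2.resize(f["frame"][160:280,320:480,::-1],None,fx=5,fy=5))
E
```

```text
time: 14.87
tool_pos: [0.503, -0.1758, 0.0038]
orientation: [0.579, 0.644, -0.335, 0.371]
ft_force: [-0.2, -4.1, 0.1]
gripper_width: 0.0856
now 14.87 [ 0.503  -0.1758  0.0038] q [-0.64  0.66  1.76  0.42  1.14 -1.  ] F [-0.2 -4.1  0.1] w 0.0856
shift cm [ 11.83 -48.15 -19.53] n 12.8 rotvec deg [-0.31 -0.02 -0.05] n 0.0
[-0.25670512 -0.00370844]
```

View pics/t8.png

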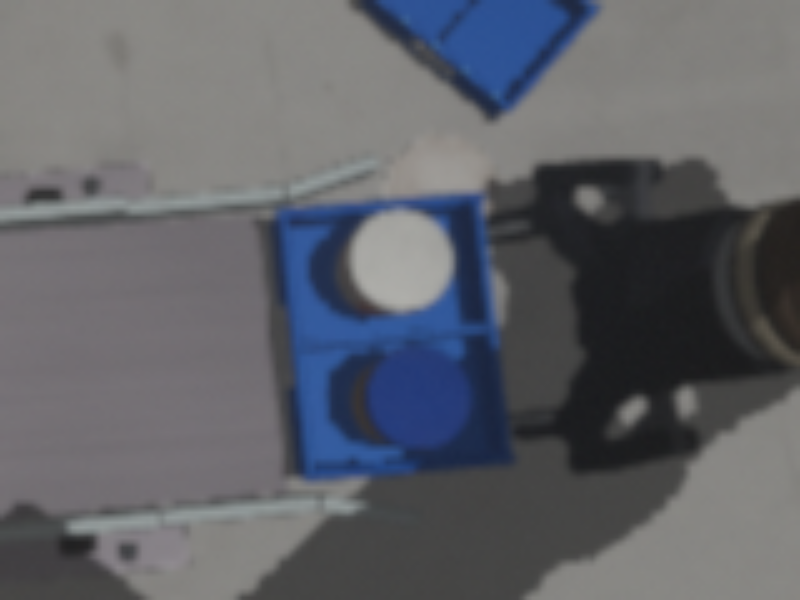

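```bash
python3 - <<'E'
from h import *
cfit([(280,212),(483,195),(512,460),(305,478)],(320,160),5)
E
```

```text
crate in dock mm [-207.1   -1.9] ang -0.013 res px [-0.1 -0.1 -0.1  0.1  0.   0.2  0.2 -0.2]
```

```bash
python3 -m jog '[{"rx":-0.4,"ry":0,"rz":0,"x":0.3,"y":-0.05,"z":-0.52,"grip":1},{"rx":-0.4,"ry":0,"rz":0,"x":0.3,"y":-0.05,"z":-0.52,"grip":1},{"rx":0,"ry":0,"rz":0,"x":0.3,"y":-0.05,"z":-0.52,"grip":1},{"rx":0,"ry":0,"rz":0,"x":0.3,"y":-0.05,"z":-0.52,"grip":1},{"rx":0,"ry":0,"rz":0,"x":0.3,"y":-0.03,"z":-0.52,"grip":1}]'; python3 - <<'E'
from h import *
rel([0,0,0],Rt(DK[2]-np.pi/2,30))
print(tod(arm.get_state()["tool_pos"]))
E
```

```text
time: 15.38
tool_pos: [0.4985, -0.1475, 0.0041]
orientation: [0.575, 0.646, -0.331, 0.379]
ft_force: [0.5, -5.3, -0.3]
gripper_width: 0.0856
now 15.38 [ 0.4985 -0.1475  0.0041] q [-0.61  0.63  1.81  0.43  1.1  -1.  ] F [ 0.5 -5.3 -0.3] w 0.0856
shift cm [ 10.2  -47.71 -17.96] n 12.5 rotvec deg [ 0.71  0.39 -0.16] n 0.1
[-0.2280305  -0.00230735]
```

```bash
python3 -m jog '[{"rx":0,"ry":0.3,"rz":0,"x":0.3,"y":-0.02,"z":-0.52,"grip":1},{"rx":0.2,"ry":0,"rz":0,"x":0.3,"y":0,"z":-0.52,"grip":1},{"rx":0.2,"ry":0,"rz":0,"x":0.3,"y":0,"z":-0.52,"grip":1},{"rx":0,"ry":0,"rz":0,"x":0.3,"y":0,"z":-0.52,"grip":1},{"rx":0,"ry":0,"rz":0,"x":0.3,"y":0,"z":-0.52,"grip":1},{"rx":0,"ry":0,"rz":0,"x":0.3,"y":0,"z":-0.52,"grip":1}]'; python3 - <<'E'
from h import *
rel([0,0,0],Rt(DK[2]-np.pi/2,30))
print(tod(arm.get_state()["tool_pos"]))
f=arm.grab_frame("top");cv2.imwrite("pics/t9.png",cv2.resize(f["frame"][160:280,300:460,::-1],None,fx=5,fy=5))
f=arm.grab_frame("wrist");cv2.imwrite("pics/w9.png",f["frame"][:,:,::-1])
E
```

```text
time: 15.88
tool_pos: [0.4942, -0.1113, 0.0038]
orientation: [0.576, 0.644, -0.332, 0.378]
ft_force: [0.2, -4.7, 0.7]
gripper_width: 0.0855
now 15.88 [ 0.4942 -0.1113  0.0038] q [-0.56  0.6   1.86  0.46  1.06 -0.98] F [ 0.2 -4.7  0.7] w 0.0855
shift cm [  8.31 -47.81 -14.54] n 12.1 rotvec deg [ 0.4   0.39 -0.24] n 0.1
[-0.19156908 -0.00204828]
```

View pics/t9.png

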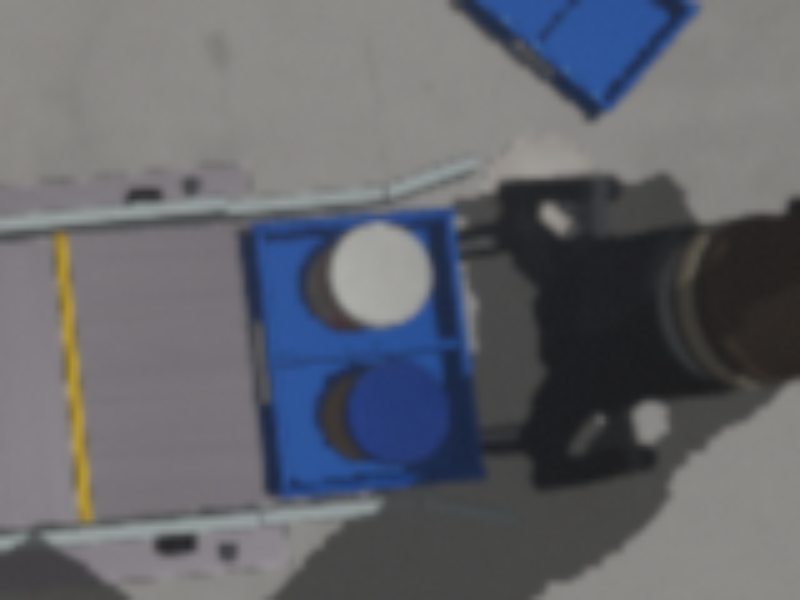

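View pics/w9.png

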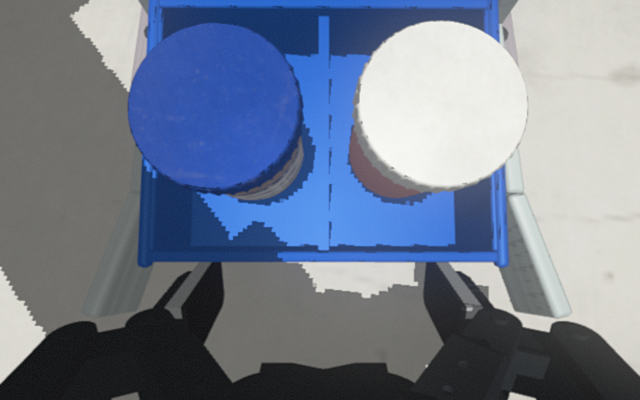

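```bash
python3 -m jog '[{"rx":0.2,"ry":0.3,"rz":-0.2,"x":0.3,"y":-0.02,"z":-0.52,"grip":1},{"rx":0,"ry":0,"rz":0,"x":0.3,"y":0,"z":-0.52,"grip":1},{"rx":0,"ry":0,"rz":0,"x":0.3,"y":0,"z":-0.52,"grip":1},{"rx":0,"ry":0,"rz":0,"x":0.3,"y":0,"z":-0.52,"grip":1},{"rx":0,"ry":0,"rz":0,"x":0.3,"y":0,"z":-0.52,"grip":1},{"rx":0,"ry":0,"rz":0,"x":0.2,"y":0,"z":-0.58,"grip":1}]'; python3 - <<'E'
from h import *
rel([0,0,0],Rt(DK[2]-np.pi/2,30))
print(tod(arm.get_state()["tool_pos"]))
E
```

```text
time: 16.48
tool_pos: [0.4901, -0.0736, 0.0046]
orientation: [0.577, 0.645, -0.333, 0.375]
ft_force: [1.2, -6.5, 0.5]
gripper_width: 0.0854
now 16.48 [ 0.4901 -0.0736  0.0046] q [-0.5   0.58  1.91  0.49  1.03 -0.96] F [ 1.2 -6.5  0.5] w 0.0854
shift cm [  6.66 -47.86 -11.02] n 11.9 rotvec deg [ 0.21  0.17 -0.11] n 0.0
[-0.15370128 -0.00217586]
```

Now follow the ramp slope.

```bash
python3 -m jog '[{"rx":0,"ry":0.2,"rz":0,"x":0.18,"y":0,"z":-0.59,"grip":1},{"rx":0,"ry":0,"rz":0,"x":0.18,"y":0,"z":-0.59,"grip":1},{"rx":0,"ry":0,"rz":0,"x":0.18,"y":0,"z":-0.59,"grip":1},{"rx":0,"ry":0,"rz":0,"x":0.18,"y":0,"z":-0.59,"grip":1},{"rx":0,"ry":0,"rz":0,"x":0.18,"y":0,"z":-0.59,"grip":1},{"rx":0,"ry":0,"rz":0,"x":0.18,"y":0,"z":-0.59,"grip":1}]'; python3 - <<'E'
from h import *
rel([0,0,0],Rt(DK[2]-np.pi/2,30))
print(tod(arm.get_state()["tool_pos"]))
f=arm.grab_frame("top");cv2.imwrite("pics/t10.png",cv2.resize(f["frame"][160:280,280:440,::-1],None,fx=5,fy=5))
f=arm.grab_frame("wrist");cv2.imwrite("pics/w10.png",f["frame"][:,:,::-1])
E
```

```text
time: 16.98
tool_pos: [0.4861, -0.0362, 0.0132]
orientation: [0.576, 0.645, -0.332, 0.376]
ft_force: [0.5, -4.7, 0.1]
gripper_width: 0.0854
now 16.98 [ 0.4861 -0.0362  0.0132] q [-0.45  0.53  1.95  0.52  1.01 -0.92] F [ 0.5 -4.7  0.1] w 0.0854
shift cm [  5.47 -47.88  -7.44] n 11.7 rotvec deg [ 0.32  0.29 -0.17] n 0.1
[-0.11609123 -0.00239183]
```

View pics/t10.png

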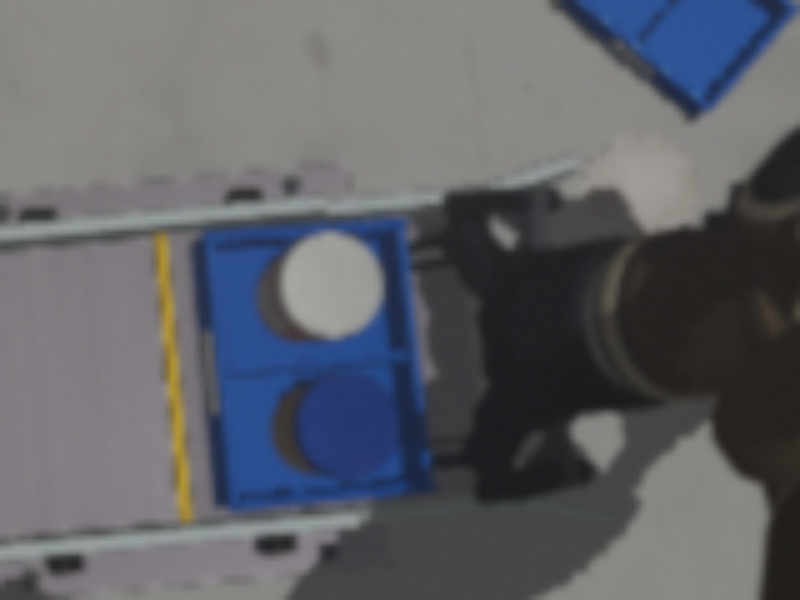

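View pics/w10.png

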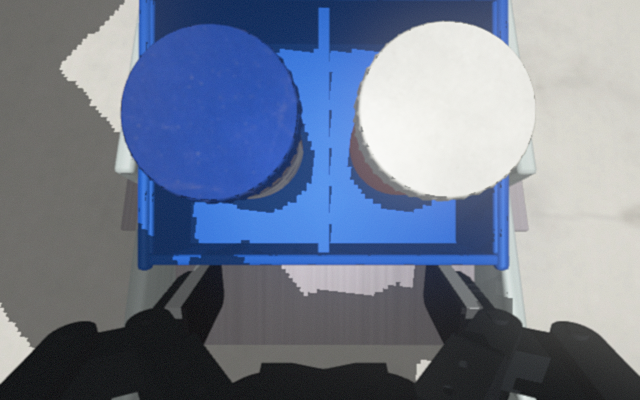

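```bash
python3 -m jog '[{"rx":0.2,"ry":0.3,"rz":-0.1,"x":0.08,"y":0,"z":-0.65,"grip":1},{"rx":0,"ry":0,"rz":0,"x":0.06,"y":0,"z":-0.66,"grip":1},{"rx":0,"ry":0,"rz":0,"x":0.06,"y":0,"z":-0.66,"grip":1},{"rx":0,"ry":0,"rz":0,"x":0.06,"y":0,"z":-0.66,"grip":1}]'; python3 - <<'E'
from h import *
rel([0,0,0],Rt(DK[2]-np.pi/2,30))
print(tod(arm.get_state()["tool_pos"]))
f=arm.grab_frame("wrist");cv2.imwrite("pics/w11.png",f["frame"][:,:,::-1])
E
```

```text
time: 17.42
tool_pos: [0.4806, -0.0089, 0.0234]
orientation: [0.577, 0.647, -0.333, 0.371]
ft_force: [0.8, -3.6, -3.0]
gripper_width: 0.0857
now 17.42 [ 0.4806 -0.0089  0.0234] q [-0.41  0.5   1.98  0.54  1.01 -0.89] F [ 0.8 -3.6 -3. ] w 0.0857
shift cm [  5.3  -47.65  -4.21] n 11.5 rotvec deg [-0.   -0.21  0.17] n 0.0
[-8.83868381e-02 -1.01091073e-05]
```

View pics/w11.png

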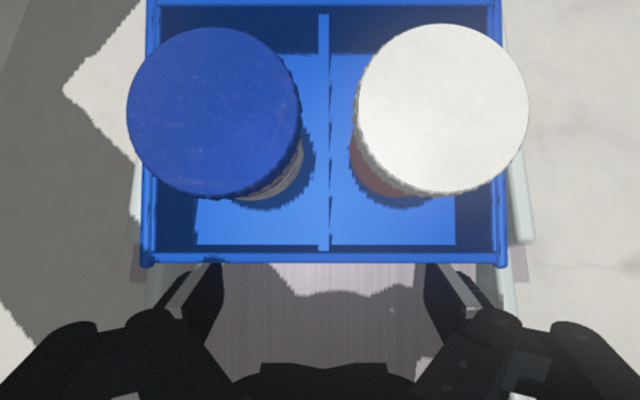

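```bash
python3 -m jog '[{"rx":0,"ry":0,"rz":0,"x":0,"y":0,"z":0.8,"grip":1},{"rx":0,"ry":-0.2,"rz":0.1,"x":-0.2,"y":0,"z":0.8,"grip":1},{"rx":0,"ry":0,"rz":0,"x":-1,"y":0,"z":0,"grip":1},{"rx":0,"ry":0,"rz":0,"x":-0.8,"y":0,"z":0,"grip":1},{"rx":0,"ry":0,"rz":0,"x":0,"y":0,"z":0,"grip":1}]'; python3 - <<'E'
from h import *
rel([0,0,0],Rt(DK[2]-np.pi/2,30))
print(tod(arm.get_state()["tool_pos"]))
f=arm.grab_frame("wrist");cv2.imwrite("pics/w12.png",f["frame"][:,:,::-1])
f=arm.grab_frame("top");cv2.imwrite("pics/t12.png",cv2.resize(f["frame"][160:280,260:420,::-1],None,fx=5,fy=5))
E
```

```text
time: 17.88
tool_pos: [0.4805, -0.0289, 0.0351]
orientation: [0.577, 0.65, -0.331, 0.367]
ft_force: [-0.1, -1.1, -0.2]
gripper_width: 0.0853
now 17.88 [ 0.4805 -0.0289  0.0351] q [-0.44  0.49  1.96  0.52  1.06 -0.9 ] F [-0.1 -1.1 -0.2] w 0.0853
shift cm [  7.58 -47.37  -5.27] n 11.6 rotvec deg [-0.01 -0.7   0.44] n 0.1
[-0.10822968  0.00236676]
```

View pics/w12.png

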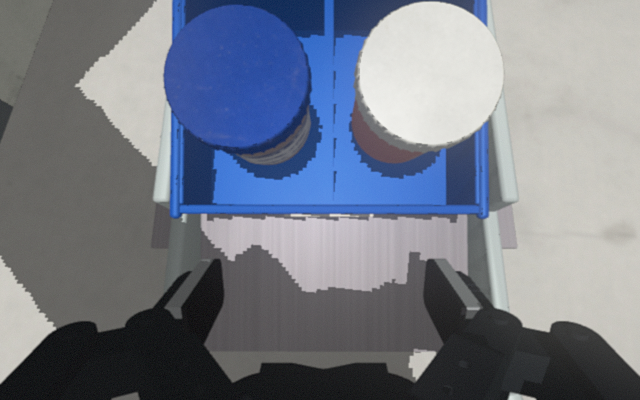

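View pics/t12.png

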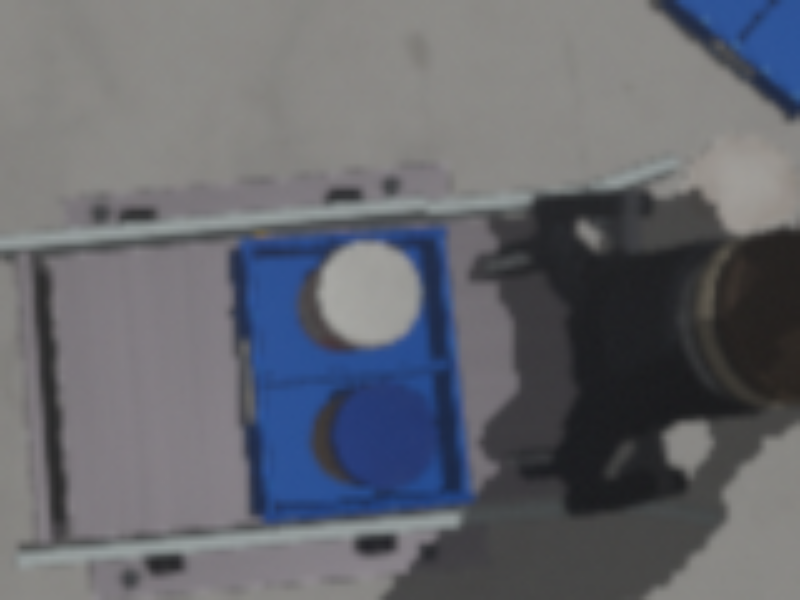

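```bash
python3 -m jog '[{"rx":0,"ry":-0.5,"rz":0.4,"x":0.7,"y":0.1,"z":-0.1,"grip":1},{"rx":0,"ry":0,"rz":0,"x":0.35,"y":0.1,"z":-0.55,"grip":1},{"rx":0,"ry":0,"rz":0,"x":0.25,"y":0,"z":-0.45,"grip":1},{"rx":0,"ry":0,"rz":0,"x":0,"y":0,"z":0,"grip":1}]'; python3 - <<'E'
from h import *
rel([0,0,0],Rt(DK[2]-np.pi/2,30))
print(tod(arm.get_state()["tool_pos"]))
E
```

```text
time: 18.32
tool_pos: [0.4795, -0.0105, 0.0281]
orientation: [0.578, 0.646, -0.333, 0.371]
ft_force: [-0.2, 0.5, -0.0]
gripper_width: 0.0855
now 18.32 [ 0.4795 -0.0105  0.0281] q [-0.41  0.49  1.98  0.54  1.02 -0.89] F [-0.2  0.5 -0. ] w 0.0855
shift cm [  5.68 -47.54  -4.  ] n 11.5 rotvec deg [-0.11 -0.24  0.05] n 0.0
[-0.08977231  0.00126264]
```

```bash
python3 -m jog '[{"rx":0,"ry":-0.2,"rz":0,"x":0.15,"y":0.05,"z":-0.49,"grip":1},{"rx":0,"ry":0,"rz":0,"x":0.15,"y":0.05,"z":-0.49,"grip":1},{"rx":0,"ry":0,"rz":0,"x":0.15,"y":0,"z":-0.49,"grip":1},{"rx":0,"ry":0,"rz":0,"x":0.15,"y":0,"z":-0.49,"grip":1},{"rx":0,"ry":0,"rz":0,"x":0.15,"y":0,"z":-0.49,"grip":1}]'; python3 - <<'E'
from h import *
rel([0,0,0],Rt(DK[2]-np.pi/2,30))
print(tod(arm.get_state()["tool_pos"]))
f=arm.grab_frame("wrist");cv2.imwrite("pics/w13.png",f["frame"][:,:,::-1])
E
```

```text
time: 18.73
tool_pos: [0.4813, 0.0077, 0.0323]
orientation: [0.573, 0.641, -0.337, 0.383]
ft_force: [0.3, -6.5, -0.2]
gripper_width: 0.0855
now 18.73 [0.4813 0.0077 0.0323] q [-0.37  0.47  2.    0.54  0.99 -0.86] F [ 0.3 -6.5 -0.2] w 0.0855
shift cm [  4.86 -47.91  -2.8 ] n 11.6 rotvec deg [ 0.39  1.29 -0.2 ] n 0.2
[-0.0718872  -0.00249558]
```

View pics/w13.png

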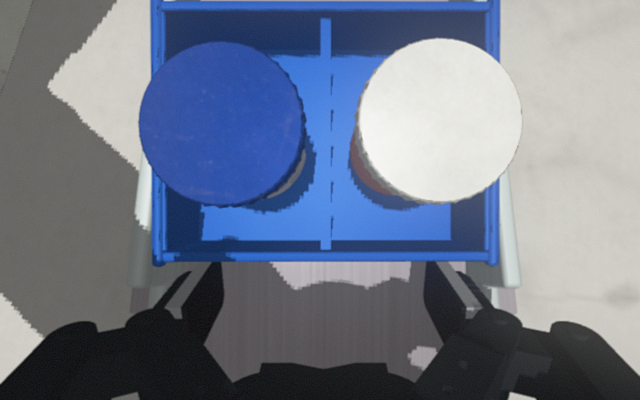

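```bash
python3 -m jog '[{"rx":0.2,"ry":0.9,"rz":-0.1,"x":0.15,"y":-0.03,"z":-0.49,"grip":1},{"rx":0,"ry":0.3,"rz":0,"x":0.15,"y":-0.03,"z":-0.49,"grip":1},{"rx":0,"ry":0,"rz":0,"x":0.15,"y":0,"z":-0.49,"grip":1},{"rx":0,"ry":0,"rz":0,"x":0.15,"y":0,"z":-0.49,"grip":1}]'; python3 - <<'E'
from h import *
rel([0,0,0],Rt(DK[2]-np.pi/2,30))
print(tod(arm.get_state()["tool_pos"]))
f=arm.grab_frame("wrist");cv2.imwrite("pics/w14.png",f["frame"][:,:,::-1])
E
```

```text
time: 19.12
tool_pos: [0.4824, 0.022, 0.0369]
orientation: [0.575, 0.642, -0.334, 0.383]
ft_force: [-1.1, -8.1, 1.9]
gripper_width: 0.0853
now 19.12 [0.4824 0.022  0.0369] q [-0.34  0.45  2.01  0.55  0.98 -0.85] F [-1.1 -8.1  1.9] w 0.0853
shift cm [  4.4  -48.2   -1.51] n 11.6 rotvec deg [ 0.62  1.02 -0.43] n 0.2
[-0.05779686 -0.00516702]
```

View pics/w14.png

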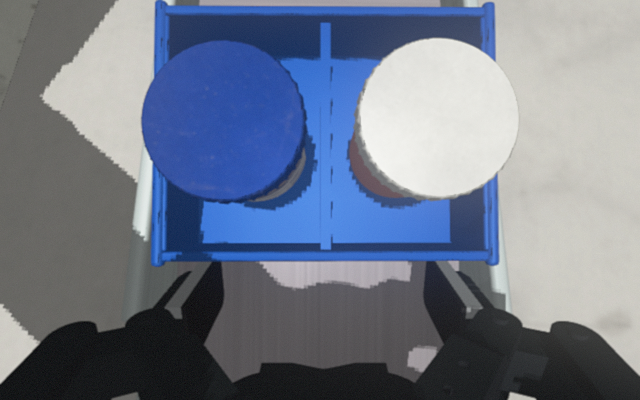

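```bash
python3 -m jog '[{"rx":0.3,"ry":0.9,"rz":-0.3,"x":0.15,"y":-0.12,"z":-0.45,"grip":1},{"rx":0.2,"ry":0.3,"rz":-0.1,"x":0.15,"y":-0.12,"z":-0.45,"grip":1},{"rx":0,"ry":0.2,"rz":0,"x":0.15,"y":-0.1,"z":-0.45,"grip":1}]'; python3 - <<'E'
from h import *
rel([0,0,0],Rt(DK[2]-np.pi/2,30))
print(tod(arm.get_state()["tool_pos"]))
f=arm.grab_frame("wrist");cv2.imwrite("pics/w15.png",f["frame"][:,:,::-1])
f=arm.grab_frame("top");cv2.imwrite("pics/t15.png",cv2.resize(f["frame"][160:280,250:410,::-1],None,fx=5,fy=5))
E
```

```text
time: 19.42
tool_pos: [0.4824, 0.0305, 0.0414]
orientation: [0.577, 0.643, -0.331, 0.378]
ft_force: [-0.5, -8.2, 5.1]
gripper_width: 0.0851
now 19.42 [0.4824 0.0305 0.0414] q [-0.33  0.45  2.01  0.57  0.99 -0.84] F [-0.5 -8.2  5.1] w 0.0851
shift cm [  4.35 -48.32  -0.38] n 11.6 rotvec deg [ 0.47  0.34 -0.48] n 0.1
[-0.04938691 -0.00617646]
```

View pics/w15.png

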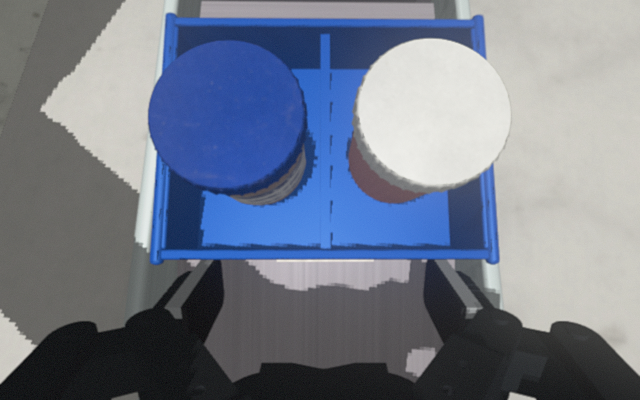

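View pics/t15.png

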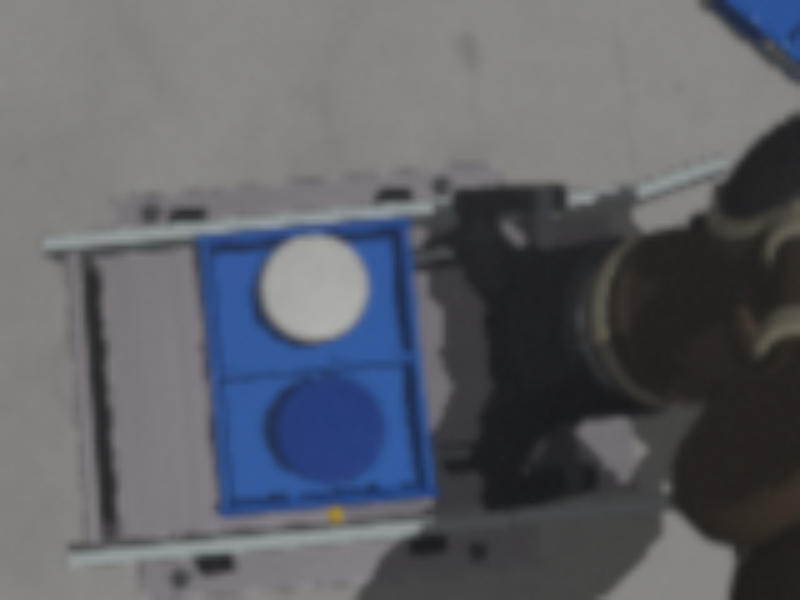

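```bash
python3 -m jog '[{"rx":0.2,"ry":0.3,"rz":-0.2,"x":0.2,"y":-0.15,"z":-0.38,"grip":1},{"rx":0,"ry":0.1,"rz":-0.1,"x":0.2,"y":-0.15,"z":-0.38,"grip":1},{"rx":0,"ry":0,"rz":0,"x":0.2,"y":-0.15,"z":-0.38,"grip":1}]'; python3 - <<'E'
from h import *
rel([0,0,0],Rt(DK[2]-np.pi/2,30))
print(tod(arm.get_state()["tool_pos"]))
f=arm.grab_frame("wrist");cv2.imwrite("pics/w16.png",f["frame"][:,:,::-1])
E
```

```text
time: 19.77
tool_pos: [0.4759, 0.0449, 0.0415]
orientation: [0.579, 0.646, -0.331, 0.373]
ft_force: [1.7, -2.2, -1.4]
gripper_width: 0.0853
now 19.77 [0.4759 0.0449 0.0415] q [-0.31  0.44  2.03  0.58  0.99 -0.83] F [ 1.7 -2.2 -1.4] w 0.0853
shift cm [  3.86 -47.81   1.27] n 11.5 rotvec deg [ 0.12 -0.22 -0.18] n 0.0
[-0.03439293 -0.00124923]
```

View pics/w16.png

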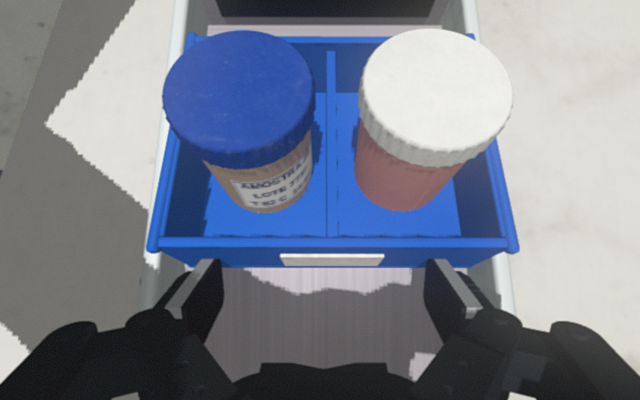

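```bash
python3 -m jog '[{"rx":0,"ry":-0.1,"rz":-0.1,"x":0.25,"y":0,"z":-0.43,"grip":1},{"rx":0,"ry":0,"rz":0,"x":0.25,"y":0,"z":-0.43,"grip":1},{"rx":0,"ry":0,"rz":0,"x":0.25,"y":0,"z":-0.43,"grip":1},{"rx":0,"ry":0,"rz":0,"x":0.25,"y":0,"z":-0.4,"grip":1}]'; python3 - <<'E'
from h import *
rel([0,0,0],Rt(DK[2]-np.pi/2,30))
print(tod(arm.get_state()["tool_pos"]))
f=arm.grab_frame("wrist");cv2.imwrite("pics/w17.png",f["frame"][:,:,::-1])
f=arm.grab_frame("top");cv2.imwrite("pics/t17.png",cv2.resize(f["frame"][160:280,250:410,::-1],None,fx=5,fy=5))
E
```

```text
time: 20.15
tool_pos: [0.4716, 0.0667, 0.0403]
orientation: [0.577, 0.647, -0.333, 0.372]
ft_force: [0.6, -2.7, -1.9]
gripper_width: 0.085
now 20.15 [0.4716 0.0667 0.0403] q [-0.27  0.43  2.05  0.6   0.97 -0.81] F [ 0.6 -2.7 -1.9] w 0.085
shift cm [  2.86 -47.61   3.13] n 11.5 rotvec deg [ 0.1  -0.1   0.08] n 0.0
[-0.01221921  0.00053711]
```

View pics/w17.png

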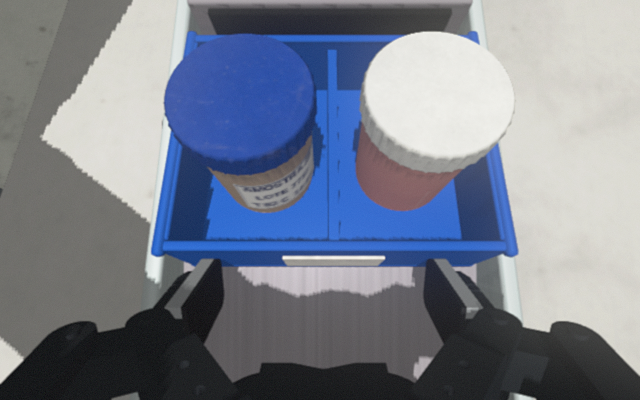

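View pics/t17.png

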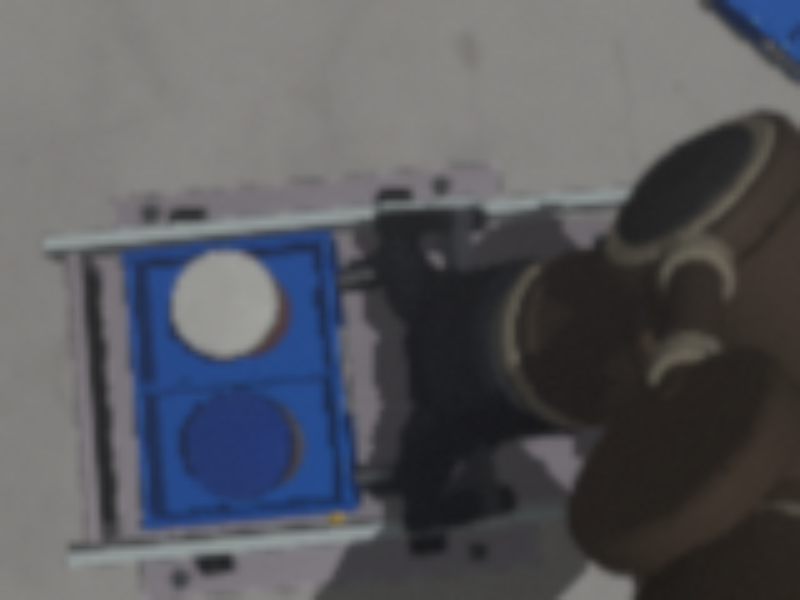

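```bash
python3 -m jog '[{"rx":0,"ry":-0.1,"rz":0,"x":0.2,"y":0,"z":-0.35,"grip":1},{"rx":0,"ry":0,"rz":0,"x":0.2,"y":0,"z":-0.3,"grip":1}]'; python3 - <<'E'
from h import *
rel([0,0,0],Rt(DK[2]-np.pi/2,30))
print(tod(arm.get_state()["tool_pos"]))
f=arm.grab_frame("top");cv2.imwrite("pics/t18.png",cv2.resize(f["frame"][160:280,250:410,::-1],None,fx=5,fy=5))
E
```

```text
time: 20.42
tool_pos: [0.4703, 0.0753, 0.0402]
orientation: [0.576, 0.647, -0.333, 0.373]
ft_force: [-0.6, -3.1, -0.4]
gripper_width: 0.0852
now 20.42 [0.4703 0.0753 0.0402] q [-0.26  0.43  2.05  0.61  0.96 -0.8 ] F [-0.6 -3.1 -0.4] w 0.0852
shift cm [  2.47 -47.58   3.85] n 11.5 rotvec deg [ 0.14 -0.05  0.14] n 0.0
[-0.00354444  0.0008527 ]
```

View pics/t18.png

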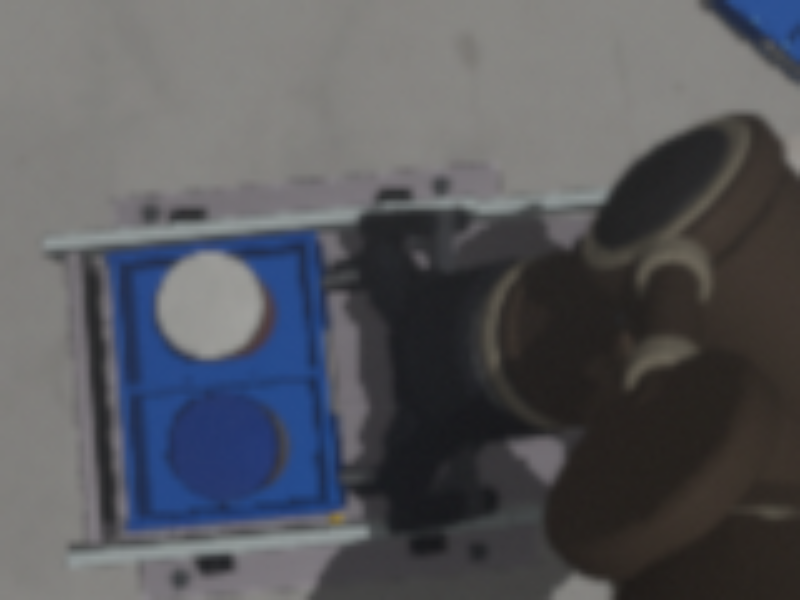

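```bash
python3 -m jog '[{"rx":0,"ry":0,"rz":0,"x":0.15,"y":0,"z":-0.2,"grip":1},{"rx":0,"ry":0,"rz":0,"x":0.1,"y":0,"z":-0.17,"grip":1}]'; python3 - <<'E'
from h import *
print(tod(arm.get_state()["tool_pos"]))
f=arm.grab_frame("wrist");cv2.imwrite("pics/w19.png",f["frame"][:,:,::-1])
E
```

```text
time: 20.63
tool_pos: [0.4699, 0.0803, 0.04]
orientation: [0.576, 0.647, -0.333, 0.373]
ft_force: [0.5, -2.3, -1.5]
gripper_width: 0.0855
[0.00148054 0.00077109]
```

View pics/w19.png

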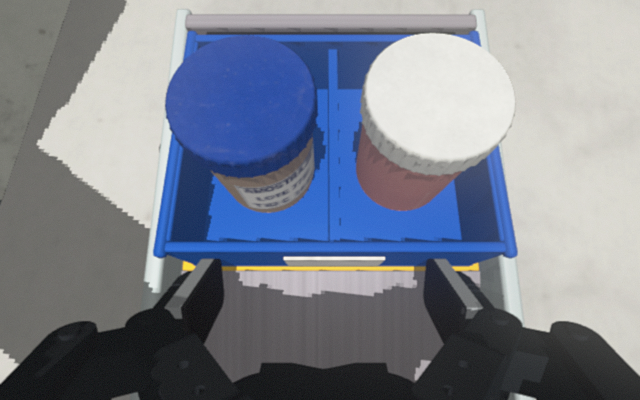

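```bash
python3 -m jog '[{"rx":0,"ry":0,"rz":0,"x":0.1,"y":0,"z":-0.17,"grip":1}]';python3 -m jog '[{"rx":0,"ry":0,"rz":0,"x":0.1,"y":0,"z":-0.17,"grip":1}]'; python3 - <<'E'
from h import *
print(tod(arm.get_state()["tool_pos"]))
f=arm.grab_frame("wrist");cv2.imwrite("pics/w20.png",f["frame"][:,:,::-1])
E
```

```text
time: 20.77
tool_pos: [0.4697, 0.0824, 0.04]
orientation: [0.576, 0.647, -0.333, 0.373]
ft_force: [-0.4, -3.1, -1.5]
gripper_width: 0.0851
time: 20.85
tool_pos: [0.4694, 0.0844, 0.0399]
orientation: [0.576, 0.647, -0.333, 0.373]
ft_force: [0.9, -2.5, -0.8]
gripper_width: 0.0855
[0.00564639 0.00077744]
```

View pics/w20.png

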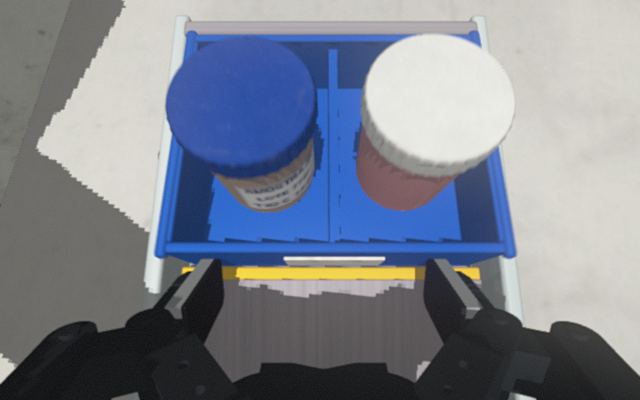

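```bash
for i in 1; do python3 -m jog '[{"rx":0,"ry":0,"rz":0,"x":0.08,"y":0,"z":-0.13,"grip":1}]'; done; python3 -m jog '[{"rx":0,"ry":0,"rz":0,"x":0.08,"y":0,"z":-0.13,"grip":1}]'; python3 - <<'E'
from h import *
print(tod(arm.get_state()["tool_pos"]))
f=arm.grab_frame("wrist");cv2.imwrite("pics/w21.png",f["frame"][:,:,::-1])
E
```

```text
time: 20.98
tool_pos: [0.4692, 0.086, 0.0399]
orientation: [0.576, 0.647, -0.333, 0.373]
ft_force: [-0.3, -10.8, 2.0]
gripper_width: 0.0858
time: 21.07
tool_pos: [0.4693, 0.086, 0.0398]
orientation: [0.575, 0.646, -0.333, 0.375]
ft_force: [-2.9, -14.1, 4.9]
gripper_width: 0.0854
[0.00722821 0.00072117]
```

View pics/w21.png

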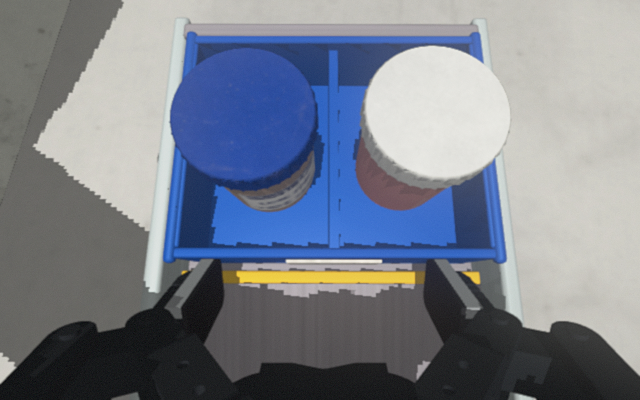

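```bash
python3 -m jog '[{"rx":0,"ry":0,"rz":0,"x":-0.1,"y":0,"z":0.3,"grip":1},{"rx":0,"ry":0,"rz":0,"x":-0.3,"y":0,"z":0.8,"grip":1},{"rx":0,"ry":0,"rz":0,"x":-1.5,"y":0,"z":2,"grip":1},{"rx":0,"ry":0,"rz":0,"x":-2.5,"y":0,"z":2.5,"grip":1},{"rx":0,"ry":0,"rz":0,"x":0,"y":0,"z":0,"grip":1},{"rx":0,"ry":0,"rz":0,"x":0,"y":0,"z":0,"grip":1}]'; python3 - <<'E'
from h import *
rel([0,0,0],Rt(DK[2]-np.pi/2,30))
f=arm.grab_frame("wrist");cv2.imwrite("pics/w22.png",f["frame"][:,:,::-1])
f=arm.grab_frame("top");cv2.imwrite("pics/t22.png",cv2.resize(f["frame"][160:280,250:410,::-1],None,fx=5,fy=5))
f=arm.grab_frame("side");cv2.imwrite("pics/s22.png",cv2.resize(f["frame"][130:280,220:380,::-1],None,fx=4,fy=4))
E
```

```text
time: 21.62
tool_pos: [0.4757, 0.0162, 0.0512]
orientation: [0.576, 0.649, -0.331, 0.37]
ft_force: [0.6, -0.0, -0.1]
gripper_width: 0.0853
now 21.62 [0.4757 0.0162 0.0512] q [-0.37  0.44  2.01  0.54  1.04 -0.84] F [ 0.6 -0.  -0.1] w 0.0853
shift cm [  6.61 -47.41  -0.77] n 11.5 rotvec deg [ 0.22 -0.4   0.39] n 0.1
```

View pics/w22.png

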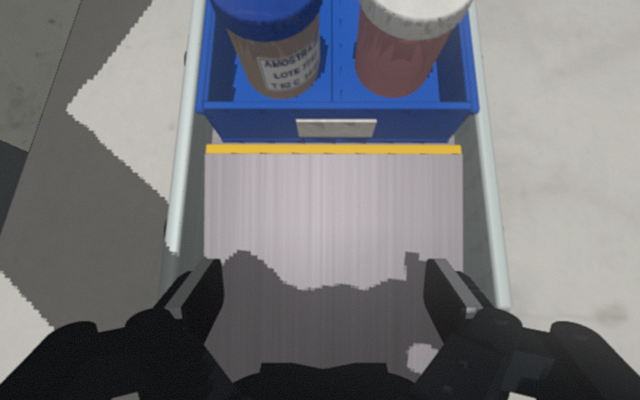

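View pics/t22.png

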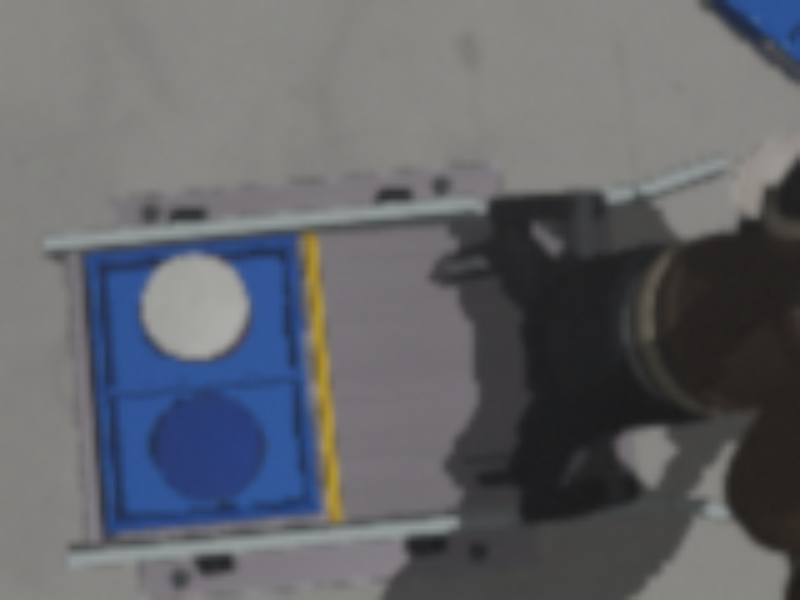

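View pics/s22.png

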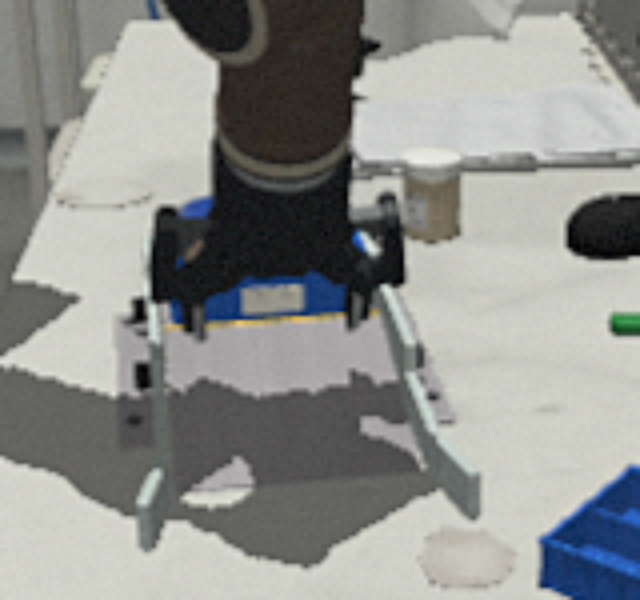

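```bash
python3 -m jog '[{"rx":0,"ry":0,"rz":0,"x":-3,"y":0,"z":1,"grip":1},{"rx":0,"ry":0,"rz":0,"x":-3.5,"y":0,"z":1,"grip":1},{"rx":0,"ry":0,"rz":0,"x":-3.5,"y":0,"z":1,"grip":1},{"rx":0,"ry":0,"rz":0,"x":-3.5,"y":-1,"z":0,"grip":1},{"rx":0,"ry":0,"rz":0,"x":-3.5,"y":-2,"z":0,"grip":1},{"rx":0,"ry":0,"rz":0,"x":-3.5,"y":-2,"z":0,"grip":1},{"rx":0,"ry":0,"rz":0,"x":0,"y":0,"z":0,"grip":1},{"rx":0,"ry":0,"rz":0,"x":0,"y":0,"z":0,"grip":1}]'; python3 - <<'E'
from h import *
f=arm.grab_frame("side");c=cam(f);cv2.imwrite("pics/s23.png",cv2.resize(f["frame"][150:280,230:350,::-1],None,fx=5,fy=5))
# predicted projections of crate back wall, level at z .026 vs raised back
for zb in(.026,.034):
  P=[np.round((np.array(pj(c,[*tw(DK,.005,y),z]))-[230,150])*5) for y in(.065,-.065) for z in(zb+.04,)]
  print(zb,P)
print("front",[np.round((np.array(pj(c,[*tw(DK,.105,y),.066]))-[230,150])*5) for y in(.065,-.065)])
f=arm.grab_frame("top");cv2.imwrite("pics/t23.png",cv2.resize(f["frame"][160:280,250:410,::-1],None,fx=5,fy=5))
E
```

```text
time: 22.43
tool_pos: [0.4362, -0.1132, 0.2157]
orientation: [0.57, 0.658, -0.33, 0.365]
ft_force: [-0.5, 0.0, -0.2]
gripper_width: 0.0854
0.026 [array([156., 251.]), array([406., 234.])]
0.034 [array([155., 236.]), array([406., 220.])]
front [array([151., 183.]), array([380., 169.])]
```

View pics/s23.png

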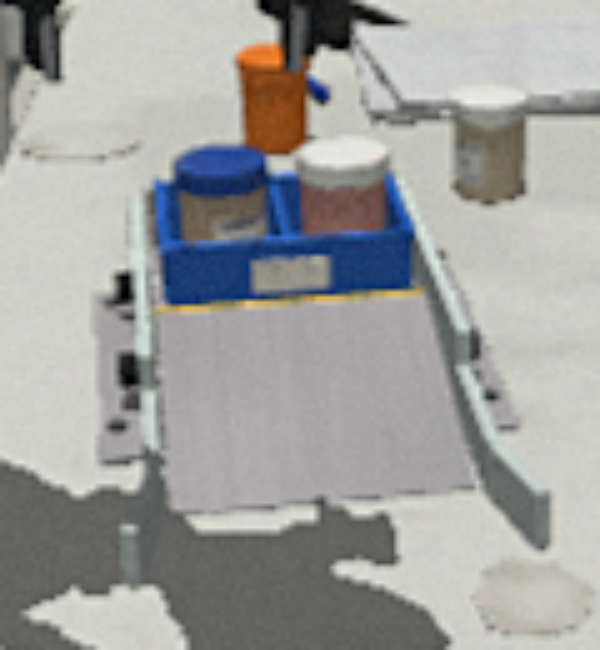

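View pics/t23.png

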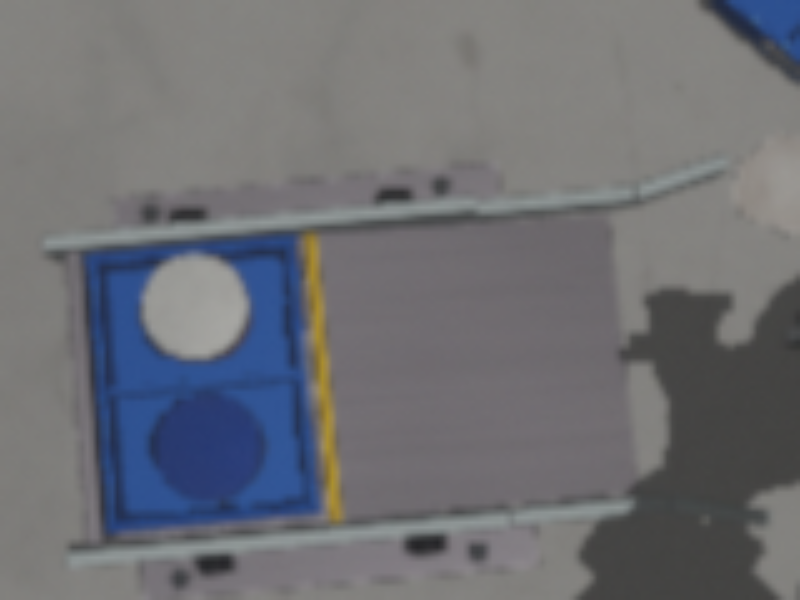

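```bash
python3 - <<'E'
from h import *
cfit([(85,256),(300,237),(322,513),(105,532)],(250,160),5,z=.066)
print(arm.get_state()["ft_force"]); print(arm.hand_in())
E
```

```text
crate in dock mm [56.8 -1.3] ang -0.004 res px [ 0.8  0.3 -0.8  0.4 -0.6 -0.3  0.6 -0.4]
[-0.15276499 -0.26819099 -0.08627143]
the job is handed in; nothing more can be done
None
```

I put the pink pot in the crate's free cell, pushed the crate between the rails and up the ramp into the dock pocket, and handed the job in at about 22.5 s of the 72 s.

**Push:** I slid the crate on its -x wall with the open gripper tilted 30°. Readings were 2 to 8 N on the bench and ramp and peaked at 14 N when it touched the end stop, then I backed off. They were read at the end of each move, so short peaks in between were not seen.

**Last checks, from the cameras:**
- **Crate position:** it sits at x about 57 mm, y about -1 mm and yaw about 0 in the dock frame, inside the limits.
- **Crate level:** the rim matches the dropped, level height to about 0.5 px in the side view, so the back edge is down behind the lip.
- **Pots:** both stand upright in their cells, and the beige pot looks unmoved.
- **Robot:** clear of everything, with wrist force near 0.

**Disagreements and one slip:**
- The wrist and top cameras disagreed by about 2 mm on the crate position before placing.
- Once on the ramp the fingers dragged upward on the crate's wall with about 3 N. I backed off and re-seated them, and the crate stayed where it was.
- As the crate tipped over the lip it ran along the -y rail for a short stretch and then re-centred.

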